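Clear the bench after a fitting job

ROBOT

A 6-joint arm with a two-finger parallel gripper is mounted at the origin on the work surface. World frame = base frame: x ahead of the robot, y to its left, z up, the work surface at z = 0. Lengths are in mm, angles in degrees, forces in N, time in s.
With the tool pointing down it reaches from about 300 to 850 mm from the base axis. Payload 4.2 kg.
Tool frame: the origin (TCP) lies on the centre line of the jaws, within the pads' length; the fingertips stand 14 mm ahead of it and the grasp point (between the pads) lies 5 mm behind it; z points along the fingers, y is the line along which they close (so a half turn about z gives the same grasp; the last joint's range is limited). The gripper opens to 91 mm and grips with 3 to 60 N. Pads are 32 mm wide; open, the fingers measure 118 mm over their backs; the gripper's body (76 mm by 178 mm) begins 60 mm behind the grasp point.
Start: joints at [-70.015, 18.312, 89.639, -0, 72.044, -1.146], TCP at [207.289, -536.352, 227.976] pointing down, gripper open.
Joint ranges: [-177.97, 177.97], [-48.28, 115.42], [12.27, 149.76], [-77.06, 257.06], [2.81, 150.46], [-146.56, 146.56]. Speed limits (degrees/s): [147.25, 147.25, 180, 180, 180, 180].

INTERFACE

Orientations are given as [roll, pitch, yaw] about the fixed x, y, z axes, in that order (R = Rz(yaw) Ry(pitch) Rx(roll)).
In Python, from workcell import * gives the robot as it stands. The module is installed in compiled form; this text tells all that it offers.
- The arm moves only by the shell command python3 -m crank 'ROWS' [FORCE]. ROWS is JSON, a list of rows, each an object of numbers: "grip": the finger opening in m, from 0 to 0.0912; "x", "y", "z": the shift along the tool's x, y, z in m; "yaw": the turn about the tool's z in rad. In form: [{"grip": .., "x": .., "y": .., "z": .., "yaw": ..}, ...]. A call has exactly 5 rows; each row is the pose to reach, as a shift and turn from the pose commanded when the call began, along the tool's axes at that moment; what a row does not reach only later rows make up. A row lasts 1/12 s, in which the tool goes at most 41.7 mm and 7.16 degrees, less where a joint would pass 70% of its speed; a pose out of reach is approached as far as the arm can. A call with a gripper value outside its range is refused whole. The fingers move at their own pace and stop on an object; FORCE is the grip in N (left out, the last holds). Time passes only in rows, so rows that repeat a pose let the fingers close, or fill a call up. It gives the time, the measured TCP pose, the force, the opening and the grip force at its end, in the units of the state.
- state(): the state, without advancing time (a new reading comes with each control period).
- grab_frame(name): name is "scene" or "side" or "wrist"; returns the picture (480x640x3 uint8, red, green, blue); there is no depth.
- camera_model(name): a dict with "intrinsics" (3x3 intrinsics, pixels), "R" (3x3) and "t" (3): a world point X has camera coordinates R X + t. Camera axes: x right, y down, z forward; pixel columns grow to the right and rows downward; lengths in mm; the calibration is good to about 2 mm. A picture is of the moment at which its call begins: read the wrist's pose just before it. camera_model takes no time and is no camera call; for the wrist camera it gives the pose at the moment of the call.
- job_done(): hands the job in; it is judged then, once.
The state is a dict: "time_s": time; "qpos": joint angles; "qvel": joint speeds; "effort": joint torques, N m; "ee_pos": TCP position; "ee_rot": TCP orientation; "force": force on the tool from outside, world axes, zero at the start; "torque": the same for the moment, N m; "gripper_width": finger opening in mm; "gripper_force": force on a finger pad.
Only numpy, scipy, OpenCV 4.12 (cv2) and the standard library are available. Lean on these libraries where they do the work, as an engineer would, in place of code of your own. Each camera call takes 0.05 s, during which the arm holds its last target. There are 200 camera calls.

TASK

Clear the joiner's bench and book the stock back in: pick up the white cup, pour all its hexagon nuts into the blue bin (put in by hand any that miss), and stand the empty cup upright in the middle of the cork mat. Stand every screwdriver blade down in a pocket of its own in the wooden rack, and stand the yellow tin in the middle of the reader's white pad with its red mark facing straight at the green window. Leave the glue bottle, wood offcut and tape roll where they are.

Things in the scene. Friction and masses are not known exactly. Their poses are not given: they have to be found in the camera images.
- bin: blue open-topped stock bin, fixed, 140 x 140 mm outside, 60 mm tall, walls and floor 5 mm; origin at the centre of its underside, x and y parallel to its sides, z up
- mat: round cork mat, fixed, 110 mm across, 4 mm thick; origin at the centre of its underside
- cup: white scoop cup, 65 mm tall, 78 mm across at the rim and 60 mm at the foot, walls 3 mm, floor 4 mm, about 140 g, with a straight red bar handle 12 mm wide and 16 mm tall that runs level along the cup's +x from 34 to 99 mm from the axis, its middle 50 mm above the foot; origin at the centre of the foot, z up through the mouth. It starts upright on the bench with the nuts in it
- nut0: steel hexagon nut, 21 mm across, 13 mm thick, 22 g, in the cup at the start (5 to 7 nuts are present, None if absent); origin at the centre of its lower face, z along its axis
- nut1: steel hexagon nut, 21 mm across, 13 mm thick, 22 g, in the cup at the start (5 to 7 nuts are present, None if absent); origin at the centre of its lower face, z along its axis
- nut2: steel hexagon nut, 21 mm across, 13 mm thick, 22 g, in the cup at the start (5 to 7 nuts are present, None if absent); origin at the centre of its lower face, z along its axis
- nut3: steel hexagon nut, 21 mm across, 13 mm thick, 22 g, in the cup at the start (5 to 7 nuts are present, None if absent); origin at the centre of its lower face, z along its axis
- nut4: steel hexagon nut, 21 mm across, 13 mm thick, 22 g, in the cup at the start (5 to 7 nuts are present, None if absent); origin at the centre of its lower face, z along its axis
- nut5: steel hexagon nut, 21 mm across, 13 mm thick, 22 g, in the cup at the start (5 to 7 nuts are present, None if absent); origin at the centre of its lower face, z along its axis
- nut6: steel hexagon nut, 21 mm across, 13 mm thick, 22 g, in the cup at the start (5 to 7 nuts are present, None if absent); origin at the centre of its lower face, z along its axis
- driver0: stubby screwdriver, red square grip 24 x 24 x 110 mm with a black band, steel blade 8 mm thick, 50 mm long; 90 g; origin at the middle of the grip on its axis; x runs along the axis to the blade tip at x = 105 mm (grip end at x = -55 mm). Starts lying on the bench, tip roughly towards the robot (2 or 3 drivers are present, None if absent)
- driver1: stubby screwdriver, yellow square grip 24 x 24 x 110 mm with a black band, steel blade 8 mm thick, 50 mm long; 90 g; origin at the middle of the grip on its axis; x runs along the axis to the blade tip at x = 105 mm (grip end at x = -55 mm). Starts lying on the bench, tip roughly towards the robot (2 or 3 drivers are present, None if absent)
- driver2: stubby screwdriver, orange square grip 24 x 24 x 110 mm with a black band, steel blade 8 mm thick, 50 mm long; 90 g; origin at the middle of the grip on its axis; x runs along the axis to the blade tip at x = 105 mm (grip end at x = -55 mm). Starts lying on the bench, tip roughly towards the robot (2 or 3 drivers are present, None if absent)
- rack: wooden tool rack, fixed, a block 60 mm (x) by 206 mm (y), 125 mm tall with three square pockets 36 x 36 mm, 85 mm deep, in a row along its y at y = -70, 0 and 70 mm; origin at the centre of its underside
- pocket0 (a point): centre of the mouth of rack pocket 0, 125 mm above the bench; the pocket's floor is 85 mm below it
- pocket1 (a point): centre of the mouth of rack pocket 1, 125 mm above the bench; the pocket's floor is 85 mm below it
- pocket2 (a point): centre of the mouth of rack pocket 2, 125 mm above the bench; the pocket's floor is 85 mm below it
- reader: stock reader, fixed: a grey base plate 4 mm thick (x from -50 to 150 mm, y -50 to 50 mm) carrying a white round pad 80 mm across and a black scanner block 90 mm tall whose green glass window faces the pad; origin under the pad's centre at bench level; its x points from the pad to the window, which stands at x = 88 mm; z up
- tin: yellow closed tin with bare metal ends, 60 mm diameter, 75 mm tall, about 300 g; origin at the centre of its underside, z up; its x axis points to the red mark on its side (a red stripe on the lid points the same way). It starts upright on the bench
- tin_mark (a point): middle of the red mark on the tin's side, 30 mm from its axis and 35 mm above its foot
- glue: glue bottle, loose bystander, leave alone; 54 mm diameter, 150 mm tall; origin at its foot
- offcut: wood offcut, loose bystander, leave alone; 90 x 45 x 20 mm, lying flat; origin under its centre
- tape: roll of blue tape, loose bystander, leave alone; 84 mm diameter, 24 mm tall; origin at its underside

How it is judged:
By the outcome, as a careful person would: the job done as asked, in the order asked, and still so for the second after the job is handed in, with the robot touching nothing.
Of nut4, nut5, nut6 only 1 to 3 are there at a start; the rules pass over those that are not, and their reading is None.
Of driver0, driver1, driver2 only 2 to 3 are there at a start; the rules pass over those that are not, and their reading is None.
At some moment in a run one of tin, driver0, driver1, driver2 may be knocked a few centimetres aside while the robot is not near it.
It also fails if it takes over 200 s, if anything falls off the work surface, if the arm or the gripper's body presses on something with over 40 N, if the wrist force passes 120 N, or if a joint passes its speed limit or range.

## Working session

There is one attempt and no reset: what is moved stays moved. The work goes in short steps, Python scripts to look and compute and a shell command to move; the robot and the scene stay as the last step left them, time stands still between calls to the robot, and variables do not carry over. Pictures are saved under pics/ and viewed, at most 14 in all, crops included, and the job is handed in when it is done.

```bash
mkdir -p pics; python3 - <<'E'
from workcell import *
import cv2,numpy as np
s=state();print(s['time_s'],s['ee_pos'],s['ee_rot'])
for n in("scene","side"):
    f=grab_frame(n);cv2.imwrite(f"pics/{n}0.png",f[:,:,::-1])
    c=camera_model(n);print(n,np.round(c['intrinsics'],1).tolist(),np.round(-np.array(c['R']).T@np.array(c['t'])),np.round(c['R'],2).tolist())
E
```

```text
0.0 [ 207.12958832 -535.87380495  227.13048867] [-1.79899980e+02 -2.80917732e-03  2.11314438e+01]
scene [[529.1, 0.0, 322.9], [0.0, 529.1, 242.8], [0.0, 0.0, 1.0]] [1280.  621.  904.] [[-0.67, 0.75, 0.0], [0.48, 0.43, -0.77], [-0.57, -0.51, -0.64]]
side [[442.0, 0.0, 324.2], [0.0, 442.0, 242.0], [0.0, 0.0, 1.0]] [409. 558. 851.] [[-0.96, -0.27, -0.01], [-0.2, 0.74, -0.64], [0.18, -0.62, -0.77]]
```

View pics/scene0.png

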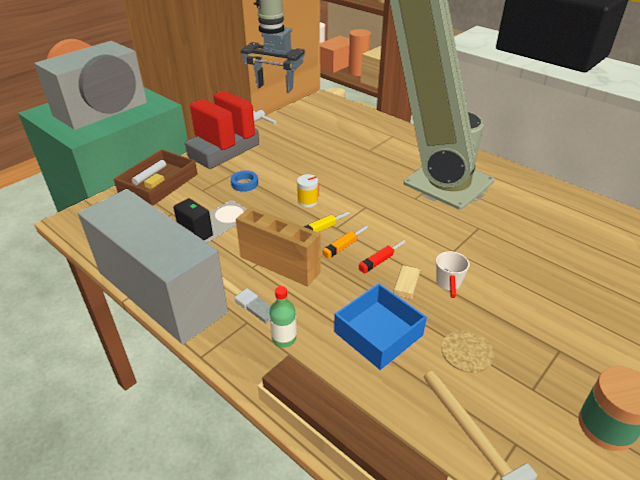

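View pics/side0.png

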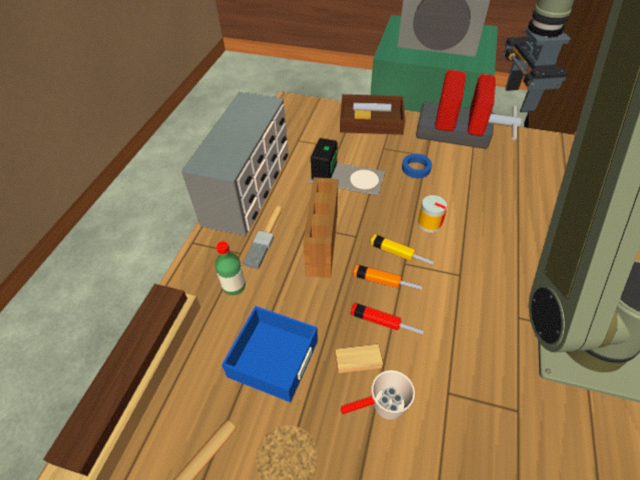

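The scene view shows the cup at (452,270) with its handle towards (453,290), the bin at (380,325), the mat at (467,350), three drivers near (375,258), (342,243) and (325,223), the rack at (280,245), the pad at (229,214) and the tin at (307,190). The side view shows the same things: cup (392,395), handle (357,405), bin (272,352), mat (287,455), pad (364,180) and tin (432,213).

```bash
cat > h.py <<'E'
from workcell import *
import cv2,numpy as np
def ray(n,p,z,c=None):
    c=c or camera_model(n);K=np.array(c['intrinsics']);R=np.array(c['R']);t=np.array(c['t'])
    o=-R.T@t;d=R.T@np.linalg.inv(K)@np.array([p[0],p[1],1.]);return (o+d*(z-o[2])/d[2])[:2]
def tri(p,q,n='scene',m='side'):
    A=[];b=[]
    for a,x in((n,p),(m,q)):
        c=camera_model(a);P=np.array(c['intrinsics'])@np.c_[c['R'],c['t']]
        for i in(0,1):
            r=x[i]*P[2]-P[i];A.append(r[:3]);b.append(-r[3])
    return np.linalg.lstsq(np.array(A),np.array(b),rcond=None)[0]
def proj(n,X):
    c=camera_model(n);v=np.array(c['intrinsics'])@(np.array(c['R'])@np.array(X)+c['t']);return v[:2]/v[2]
H={'red':[(0,170,90),(5,255,255)],'orange':[(8,225,150),(16,255,255)],'yellow':[(22,200,150),(32,255,255)],'blue':[(100,150,60),(125,255,255)],'white':[(0,0,185),(180,45,255)],'green':[(45,120,60),(85,255,255)]}
def blobs(f,col,amin=40,roi=None):
    h=cv2.cvtColor(f,cv2.COLOR_RGB2HSV);m=cv2.inRange(h,*map(np.array,H[col]))
    if col=='red': m|=cv2.inRange(h,np.array((175,170,90)),np.array((180,255,255)))
    if roi: k=np.zeros_like(m);k[roi[1]:roi[3],roi[0]:roi[2]]=255;m&=k
    cs=cv2.findContours(m,cv2.RETR_EXTERNAL,cv2.CHAIN_APPROX_NONE)[0]
    return sorted([c for c in cs if cv2.contourArea(c)>amin],key=lambda c:-cv2.contourArea(c))
def axis(n,c,z):
    "contour -> ground points at height z -> centre, long axis angle, size"
    g=np.array([ray(n,p,z) for p in c[:,0].astype(float)],np.float32)
    return cv2.minAreaRect(g)
E
python3 - <<'E'
from h import *
for n in("scene","side"):
    f=cv2.imread(f"pics/{n}0.png")[:,:,::-1].copy()
    for col in H:
        for c in blobs(f,col):
            m=cv2.moments(c);p=np.array((m['m10'],m['m01']))/m['m00']
            if n=='side' and (p[1]<100 and p[0]>390 ): continue
            if col=='white' and p[1]<130: continue
            z={'white':5,'blue':60}.get(col,12);r=axis(n,c,z)
            print(n,col,int(cv2.contourArea(c)),np.round(p),'at z',z,np.round(ray(n,p,z)),'rect',np.round(r[0]),np.round(r[1]),round(r[2]))
E
```

```text
scene red 2549 [223. 119.] at z 12 [ 210. -818.] rect [ 197. -826.] [457. 226.] 57
scene red 229 [381. 256.] at z 12 [426.  61.] rect [428.  61.] [34. 89.] 83
scene red 110 [281. 292.] at z 12 [689. -37.] rect [688. -38.] [40. 26.] 45
scene red 82 [452. 286.] at z 12 [401. 254.] rect [400. 254.] [76. 12.] 31
scene red 59 [363. 267.] at z 12 [492.  54.] rect [490.  53.] [37. 20.] 39
scene yellow 215 [323. 223.] at z 12 [ 425. -138.] rect [ 424. -137.] [40. 81.] 77
scene yellow 214 [308. 196.] at z 12 [ 358. -257.] rect [ 353. -261.] [81. 54.] 44
scene blue 4567 [379. 325.] at z 60 [651. 220.] rect [645. 216.] [164. 172.] 84
scene blue 406 [244. 181.] at z 60 [ 474. -399.] rect [ 473. -401.] [101.  75.] 47
scene white 14901 [105. 371.] at z 5 [1083. -151.] rect [1109. -173.] [613. 290.] 90Traceback (most recent call last):
  File "<stdin>", line 9, in <module>
  File "h.py", line 24, in axis
    g=np.array([ray(n,p,z) for p in c[:,0].astype(float)],np.float32)
                ~~~^^^^^^^
  File "h.py", line 4, in ray
    c=c or camera_model(n);K=np.array(c['intrinsics']);R=np.array(c['R']);t=np.array(c['t'])
           ~~~~~~~~~~~~^^^
ValueError: time passes only in moves, steps and waits
```

```bash
python3 - <<'E'
import cv2
a=cv2.imread('pics/side0.png')[290:480,220:430];b=cv2.imread('pics/scene0.png')[170:310,170:480]
import numpy as np
a=cv2.resize(a,None,fx=2.6,fy=2.6,interpolation=2);cv2.imwrite('pics/c1.png',a)
b=cv2.resize(b,None,fx=2.5,fy=2.5,interpolation=2);cv2.imwrite('pics/c2.png',b)
E
```

```text
(no output)
```

View pics/c1.png

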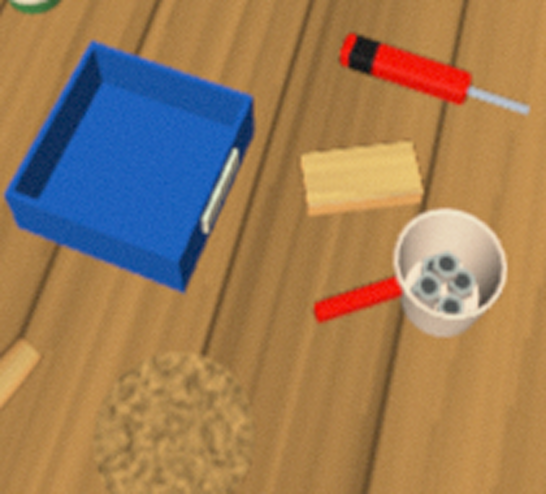

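View pics/c2.png

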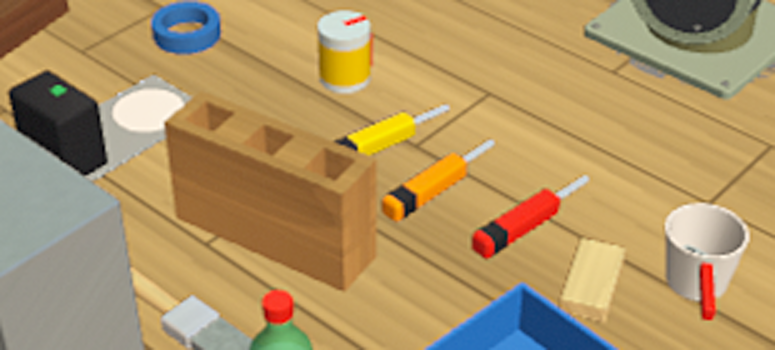

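The crops show six or so nuts in the cup (at least four visible), the handle end at side pixel (343,409) and its root at (374,401). In the scene view the rack pocket mouths are at (254,216), (278,225) and (303,235), the lid centre at (308,182) and the pad at (230,214).

```bash
python3 - <<'E'
s=open('h.py').read().replace("def ray(","_c={}\n_cm=camera_model\ndef camera_model(n):\n    if n=='wrist': return _cm(n)\n    if n not in _c: _c[n]=_cm(n)\n    return _c[n]\ndef ray(",1)
open('h.py','w').write(s)
E
python3 - <<'E'
from h import *
R=lambda n,p,z:np.round(ray(n,p,z)).tolist()
print('cup',R('side',(392.7,391.9),65),R('scene',(452.3,264),65))
print('handle root,end',R('side',(373.8,400.8),58),R('side',(343,409),58))
print('mat',R('scene',(467.5,352),4),R('side',(287,455),4))
print('bin scene',[R('scene',p,60) for p in((378,285),(426,320),(381,349),(334,323))])
print('bin side',[R('side',p,60) for p in((256.5,306),(317.7,327),(291,389),(223,363))])
print('pockets',[R('scene',p,125) for p in((254.4,216),(278.4,225.2),(303.2,234.8))])
print('pad',R('scene',(229.6,213.6),5),R('side',(364.5,180),5))
print('tin lid',R('scene',(307.6,182),75),R('scene',(311.5,178.5),75),R('side',(433,203),75),R('side',(441,206),75))
f=cv2.imread("pics/side0.png")[:,:,::-1].copy()
for col in('red','orange','yellow','blue'):
    for c in blobs(f,col):
        m=cv2.moments(c);p=np.array((m['m10'],m['m01']))/m['m00']
        if p[1]<100: continue
        r=axis('side',c,12);print(col,np.round(p),R('side',p,12),np.round(r[0]),np.round(r[1]),round(r[2]))
E
```

```text
cup [379.0, 235.0] [389.0, 237.0]
handle root,end [409.0, 257.0] [459.0, 286.0]
mat [544.0, 378.0] [539.0, 372.0]
bin scene [[557.0, 146.0], [574.0, 285.0], [699.0, 261.0], [710.0, 146.0]]
bin side [[684.0, 128.0], [547.0, 141.0], [559.0, 276.0], [700.0, 263.0]]
pockets [[624.0, -186.0], [610.0, -116.0], [597.0, -48.0]]
pad [562.0, -370.0] [559.0, -370.0]
tin lid [374.0, -243.0] [353.0, -247.0] [366.0, -254.0] [346.0, -249.0]
red [450. 100.] [364.0, -823.0] [ 363. -837.] [371.  70.] 90
red [482. 105.] [259.0, -822.0] [ 257. -836.] [371.  63.] 87
red [381. 318.] [429.0, 59.0] [430.  59.] [32. 82.] 84
red [357. 405.] [438.0, 255.0] [438. 255.] [65. 14.] 34
red [222. 247.] [843.0, -34.0] [844. -33.] [28. 41.] 32
orange [382. 277.] [447.0, -49.0] [448. -48.] [33. 81.] 88
yellow [397. 249.] [428.0, -140.0] [ 429. -141.] [36. 82.] 77
blue [270. 353.] [634.0, 198.0] [633. 192.] [166. 159.] 84
blue [416. 165.] [427.0, -461.0] [ 427. -461.] [ 78. 102.] 7
```

```bash
cat > plan.py <<'E'
import sys,numpy as np
from workcell import *
# plan.py N x y z yaw : shift for each of N calls, in tool axes (m, rad); yaw = world angle of tool x
def plan(N,x,y,z,yaw=None):
    s=state();p=np.array(s['ee_pos']);a=s['ee_rot'][2];yaw=a if yaw is None else yaw
    print('t',round(s['time_s'],1),'at',np.round(p,1),'rot',np.round(s['ee_rot'],1),'w',round(s['gripper_width'],1),'q6',np.round(s['qpos'][5]),'F',np.round(s['force'],1))
    d=(np.array([x,y,z])-p)/N/1000;D=(yaw-a)/N
    for k in range(N):
        t=np.radians(a+k*D);print('x %.3f y %.3f z %.3f yaw %.3f'%(d[0]*np.cos(t)+d[1]*np.sin(t),d[0]*np.sin(t)-d[1]*np.cos(t),-d[2],-np.radians(D)))
if __name__=='__main__': plan(int(sys.argv[1]),*map(float,sys.argv[2:]))
E
python3 plan.py 6 430 268 230 211
```

```text
t 0.1 at [ 207.1 -536.   227.2] rot [-179.9    0.    21.1] w 91.7 q6 -1.0 F [ 0.1  0.2 -0. ]
x 0.083 y -0.112 z -0.000 yaw -0.552
x 0.129 y -0.051 z -0.000 yaw -0.552
x 0.137 y 0.024 z -0.000 yaw -0.552
x 0.104 y 0.092 z -0.000 yaw -0.552
x 0.040 y 0.133 z -0.000 yaw -0.552
x -0.036 y 0.134 z -0.000 yaw -0.552
```

```bash
python3 -m crank '[{"grip":0.09,"x":0.083,"y":-0.112,"z":0,"yaw":-0.552},{"grip":0.09,"x":0.083,"y":-0.112,"z":0,"yaw":-0.552},{"grip":0.09,"x":0.083,"y":-0.112,"z":0,"yaw":-0.552},{"grip":0.09,"x":0.083,"y":-0.112,"z":0,"yaw":-0.552},{"grip":0.09,"x":0.083,"y":-0.112,"z":0,"yaw":-0.552}]' 20
python3 -m crank '[{"grip":0.09,"x":0.129,"y":-0.051,"z":0,"yaw":-0.552},{"grip":0.09,"x":0.129,"y":-0.051,"z":0,"yaw":-0.552},{"grip":0.09,"x":0.129,"y":-0.051,"z":0,"yaw":-0.552},{"grip":0.09,"x":0.129,"y":-0.051,"z":0,"yaw":-0.552},{"grip":0.09,"x":0.129,"y":-0.051,"z":0,"yaw":-0.552}]'
python3 -m crank '[{"grip":0.09,"x":0.137,"y":0.024,"z":0,"yaw":-0.552},{"grip":0.09,"x":0.137,"y":0.024,"z":0,"yaw":-0.552},{"grip":0.09,"x":0.137,"y":0.024,"z":0,"yaw":-0.552},{"grip":0.09,"x":0.137,"y":0.024,"z":0,"yaw":-0.552},{"grip":0.09,"x":0.137,"y":0.024,"z":0,"yaw":-0.552}]'
python3 -m crank '[{"grip":0.09,"x":0.104,"y":0.092,"z":0,"yaw":-0.552},{"grip":0.09,"x":0.104,"y":0.092,"z":0,"yaw":-0.552},{"grip":0.09,"x":0.104,"y":0.092,"z":0,"yaw":-0.552},{"grip":0.09,"x":0.104,"y":0.092,"z":0,"yaw":-0.552},{"grip":0.09,"x":0.104,"y":0.092,"z":0,"yaw":-0.552}]'
python3 -m crank '[{"grip":0.09,"x":0.040,"y":0.133,"z":0,"yaw":-0.552},{"grip":0.09,"x":0.040,"y":0.133,"z":0,"yaw":-0.552},{"grip":0.09,"x":0.040,"y":0.133,"z":0,"yaw":-0.552},{"grip":0.09,"x":0.040,"y":0.133,"z":0,"yaw":-0.552},{"grip":0.09,"x":0.040,"y":0.133,"z":0,"yaw":-0.552}]'
python3 -m crank '[{"grip":0.09,"x":-0.036,"y":0.134,"z":0,"yaw":-0.552},{"grip":0.09,"x":-0.036,"y":0.134,"z":0,"yaw":-0.552},{"grip":0.09,"x":-0.036,"y":0.134,"z":0,"yaw":-0.552},{"grip":0.09,"x":-0.036,"y":0.134,"z":0,"yaw":-0.552},{"grip":0.09,"x":-0.036,"y":0.134,"z":0,"yaw":-0.552}]'
python3 plan.py 1 430 268 230 211
python3 - <<'E'
from h import *
import pickle
c=camera_model('wrist');f=grab_frame('wrist');cv2.imwrite('pics/w1.png',f[:,:,::-1]);pickle.dump(c,open('w1.pkl','wb'))
print(np.round(-np.array(c['R']).T@np.array(c['t'])),np.round(c['R'],2).tolist())
E
```

```text
time_s: 0.52
ee_pos: [244.5, -398.1, 227.8]
ee_rot: [-179.9, -0.1, 53.2]
force: [-0.8, 1.2, -0.8]
gripper_width: 90.1
gripper_force: 0.0
time_s: 0.93
ee_pos: [281.7, -265.0, 227.7]
ee_rot: [-180.0, -0.1, 84.9]
force: [-0.1, -1.0, 0.6]
gripper_width: 89.8
gripper_force: 0.0
time_s: 1.35
ee_pos: [319.1, -131.5, 227.7]
ee_rot: [180.0, -0.1, 116.6]
force: [-0.5, -0.3, 0.1]
gripper_width: 90.0
gripper_force: 0.0
time_s: 1.77
ee_pos: [356.6, 2.2, 227.8]
ee_rot: [180.0, -0.0, 148.2]
force: [-0.2, -1.0, -0.2]
gripper_width: 89.9
gripper_force: 0.0
time_s: 2.18
ee_pos: [394.3, 136.2, 227.5]
ee_rot: [179.9, -0.0, 179.8]
force: [0.8, -0.7, -1.0]
gripper_width: 89.9
gripper_force: 0.0
time_s: 2.6
ee_pos: [432.0, 270.0, 227.1]
ee_rot: [180.0, 0.0, -148.6]
force: [-0.4, -1.2, 1.3]
gripper_width: 89.8
gripper_force: 0.0
t 2.6 at [432.  270.  227.1] rot [ 180.     0.  -148.6] w 89.8 q6 -91.0 F [-0.4 -1.2  1.3]
x 0.003 y -0.001 z -0.003 yaw -6.277
[366. 229. 384.] [[-0.52, 0.85, 0.0], [0.82, 0.5, 0.27], [0.23, 0.14, -0.96]]
```

View pics/w1.png

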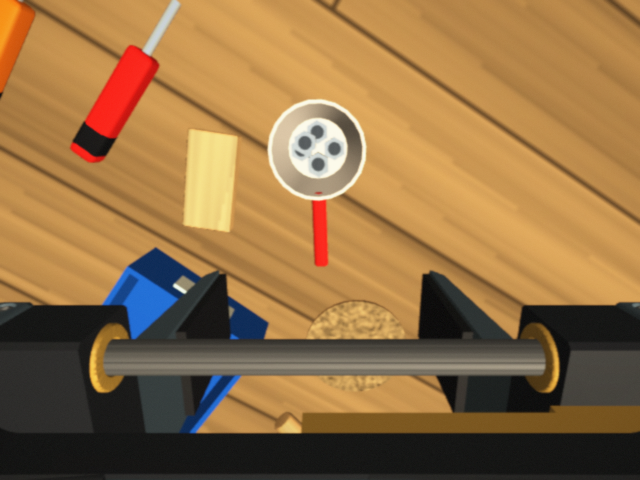

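The wrist view shows the rim centred at (316,149), the handle from (319,200) to (321,265), and the mat centred near (357,345), with the offcut clear of the handle.

```bash
sed -i "s/    d=(np/    yaw=a+(yaw-a+180)%360-180\n    d=(np/" plan.py; python3 - <<'E'
from h import *
import pickle
c=pickle.load(open('w1.pkl','rb'))
r=lambda p,z:ray('w',p,z,c)
cu,e,ro=r((316.5,149),65),r((321,265),58),r((319,200),58);m=r((357,345),4)
print(cu,ro,e,m,np.degrees(np.arctan2(*(e-cu)[::-1])),np.degrees(np.arctan2(*(e-ro)[::-1])),np.linalg.norm(e-cu))
h=(e-cu)/np.linalg.norm(e-cu);print('grasp',cu+86*h, e-13*h)
E
```

```text
[378.46915647 230.18571723] [412.9851355  253.32248546] [460.88722447 284.41130008] [534.23253835 374.17125247] 33.34224520252129 32.98387295405644 98.65673706291835
grasp [450.31375684 277.45466473] [450.02699419 277.26599406]
```

```bash
python3 plan.py 2 450.2 277.3 46 -146.9
```

```text
t 2.6 at [431.4 268.4 227. ] rot [-1.800e+02 -1.000e-01 -1.487e+02] w 90.0 q6 -91.0 F [0.3 0.1 0.6]
x -0.010 y -0.001 z 0.091 yaw -0.016
x -0.010 y -0.001 z 0.091 yaw -0.016
```

```bash
python3 -m crank '[{"grip":0.05,"x":-0.01,"y":-0.001,"z":0.03,"yaw":-0.016},{"grip":0.05,"x":-0.02,"y":-0.001,"z":0.06,"yaw":-0.031},{"grip":0.05,"x":-0.02,"y":-0.002,"z":0.09,"yaw":-0.031},{"grip":0.05,"x":-0.02,"y":-0.002,"z":0.11,"yaw":-0.031},{"grip":0.05,"x":-0.02,"y":-0.002,"z":0.11,"yaw":-0.031}]' 50
python3 -m crank '[{"grip":0.05,"x":0,"y":0,"z":0.025,"yaw":0},{"grip":0.05,"x":0,"y":0,"z":0.05,"yaw":0},{"grip":0.05,"x":0,"y":0,"z":0.065,"yaw":0},{"grip":0.05,"x":0,"y":0,"z":0.071,"yaw":0},{"grip":0.05,"x":0,"y":0,"z":0.071,"yaw":0}]'
python3 -m crank '[{"grip":0.0,"x":0,"y":0,"z":0,"yaw":0},{"grip":0.0,"x":0,"y":0,"z":0,"yaw":0},{"grip":0.0,"x":0,"y":0,"z":0,"yaw":0},{"grip":0.0,"x":0,"y":0,"z":0,"yaw":0},{"grip":0.0,"x":0,"y":0,"z":0,"yaw":0}]'
python3 -m crank '[{"grip":0.0,"x":0,"y":0,"z":0,"yaw":0},{"grip":0.0,"x":0,"y":0,"z":-0.005,"yaw":0},{"grip":0.0,"x":0,"y":0,"z":-0.01,"yaw":0},{"grip":0.0,"x":0,"y":0,"z":-0.02,"yaw":0},{"grip":0.0,"x":0,"y":0,"z":-0.03,"yaw":0}]'
python3 -c "
from h import *
f=grab_frame('side');cv2.imwrite('pics/s2.png',cv2.resize(f[280:480,200:460,::-1],None,fx=2,fy=2))"
python3 plan.py 3 500 250 230 -150
```

```text
time_s: 3.07
ee_pos: [446.5, 273.1, 113.6]
ee_rot: [180.0, -0.6, -147.4]
force: [-1.3, -0.9, -0.9]
gripper_width: 59.8
gripper_force: 0.0
time_s: 3.48
ee_pos: [449.2, 274.8, 46.7]
ee_rot: [-180.0, -0.1, -147.4]
force: [-0.6, -0.4, -0.4]
gripper_width: 50.0
gripper_force: 0.0
time_s: 3.9
ee_pos: [449.8, 275.4, 47.6]
ee_rot: [-180.0, 0.1, -147.3]
force: [0.0, 0.2, 0.1]
gripper_width: 19.6
gripper_force: 0.0
time_s: 4.32
ee_pos: [449.3, 275.1, 77.6]
ee_rot: [-180.0, -0.0, -147.3]
force: [0.1, -0.1, -2.1]
gripper_width: 11.5
gripper_force: 50.0
t 4.4 at [450.7 275.9  79.8] rot [-180.     0.2 -147.3] w 11.6 q6 -92.0 F [ 0.2  1.  -1.9]
x -0.009 y -0.016 z -0.050 yaw 0.016
x -0.009 y -0.016 z -0.050 yaw 0.016
x -0.010 y -0.016 z -0.050 yaw 0.016
```

View pics/s2.png

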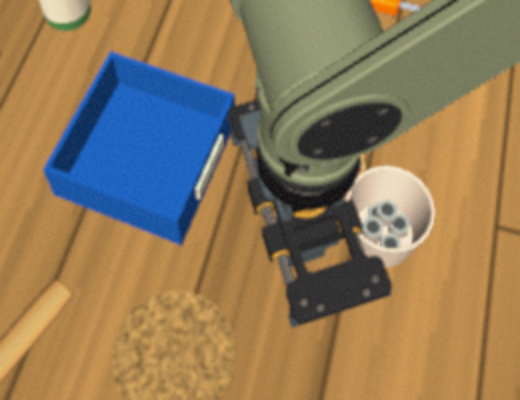

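The cup is held level by its handle, mouth up, nuts inside, beside the bin (the bin rim and mat both clear).

```bash
python3 - <<'E'
from h import *
f=cv2.imread('pics/scene0.png')[:,:,::-1].copy();
for n,f in(('scene',f),('side',cv2.imread('pics/side0.png')[:,:,::-1].copy())):
    c=blobs(f,'blue',1500)[0]
    hull=cv2.approxPolyDP(cv2.convexHull(c),4,True)[:,0]
    for p in hull: print(n,p,np.round(ray(n,p,60)),np.round(ray(n,p,0)))
import pickle
c=pickle.load(open('w1.pkl','rb'))
print([np.round(ray('w',p,60,c)) for p in((155,249),(268,325))])
E
python3 plan.py 4 689 200 200 175
```

```text
scene [377 284] [556. 142.] [505. 108.]
scene [425 316] [565. 277.] [515. 253.]
scene [422 334] [611. 300.] [564. 277.]
scene [380 369] [739. 289.] [700. 265.]
scene [335 331] [725. 162.] [685. 129.]
scene [335 313] [687. 129.] [645.  94.]
side [255 307] [686. 131.] [707.  98.]
side [316 328] [550. 144.] [561. 113.]
side [316 341] [542. 172.] [552. 143.]
side [290 401] [554. 298.] [565. 278.]
side [228 377] [679. 286.] [700. 265.]
side [222 365] [700. 267.] [722. 245.]
[array([522., 155.]), array([534., 273.])]
t 4.4 at [450.7 275.9  79.8] rot [-180.     0.2 -147.3] w 11.6 q6 -92.0 F [ 0.2  1.  -1.9]
x -0.040 y -0.048 z -0.030 yaw 0.164
x -0.047 y -0.041 z -0.030 yaw 0.164
x -0.053 y -0.033 z -0.030 yaw 0.164
x -0.058 y -0.024 z -0.030 yaw 0.164
```

```bash
python3 -m crank '[{"grip":0.0,"x":0,"y":0,"z":-0.02,"yaw":0},{"grip":0.0,"x":0,"y":0,"z":-0.045,"yaw":0},{"grip":0.0,"x":0,"y":0,"z":-0.07,"yaw":0},{"grip":0.0,"x":0,"y":0,"z":-0.095,"yaw":0},{"grip":0.0,"x":0,"y":0,"z":-0.115,"yaw":0}]' >/dev/null
python3 -m crank '[{"grip":0.0,"x":-0.008,"y":-0.01,"z":0,"yaw":0.033},{"grip":0.0,"x":-0.016,"y":-0.019,"z":0,"yaw":0.066},{"grip":0.0,"x":-0.024,"y":-0.029,"z":0,"yaw":0.098},{"grip":0.0,"x":-0.032,"y":-0.038,"z":0,"yaw":0.131},{"grip":0.0,"x":-0.04,"y":-0.048,"z":0,"yaw":0.164}]' >/dev/null
python3 -m crank '[{"grip":0.0,"x":-0.009,"y":-0.008,"z":0,"yaw":0.033},{"grip":0.0,"x":-0.019,"y":-0.016,"z":0,"yaw":0.066},{"grip":0.0,"x":-0.028,"y":-0.025,"z":0,"yaw":0.098},{"grip":0.0,"x":-0.038,"y":-0.033,"z":0,"yaw":0.131},{"grip":0.0,"x":-0.047,"y":-0.041,"z":0,"yaw":0.164}]' >/dev/null
python3 -m crank '[{"grip":0.0,"x":-0.011,"y":-0.007,"z":0,"yaw":0.033},{"grip":0.0,"x":-0.021,"y":-0.013,"z":0,"yaw":0.066},{"grip":0.0,"x":-0.032,"y":-0.02,"z":0,"yaw":0.098},{"grip":0.0,"x":-0.042,"y":-0.026,"z":0,"yaw":0.131},{"grip":0.0,"x":-0.053,"y":-0.033,"z":0,"yaw":0.164}]' >/dev/null
python3 plan.py 1 687.7 198 195 174.6
```

```text
t 6.0 at [628.7 217.7 191.9] rot [-180.    -0.  -175.7] w 11.3 q6 -76.0 F [ 0.  -0.3 -2.6]
x -0.057 y -0.024 z -0.003 yaw 0.169
```

```bash
python3 -m crank '[{"grip":0.0,"x":-0.012,"y":-0.005,"z":0,"yaw":0.034},{"grip":0.0,"x":-0.025,"y":-0.01,"z":0,"yaw":0.068},{"grip":0.0,"x":-0.038,"y":-0.015,"z":-0.002,"yaw":0.1},{"grip":0.0,"x":-0.05,"y":-0.02,"z":-0.003,"yaw":0.135},{"grip":0.0,"x":-0.057,"y":-0.024,"z":-0.003,"yaw":0.169}]' >/dev/null
T(){ python3 -c "from workcell import *;import numpy as np;s=state();print(np.round(s['torque'],3),np.round(s['force'],1),np.round(s['ee_pos']),s['gripper_force'])"; }
T
python3 -m crank '[{"grip":0.0,"x":0,"y":0,"z":0,"yaw":0},{"grip":0.0,"x":0,"y":0,"z":0,"yaw":0},{"grip":0.0,"x":0,"y":0,"z":0,"yaw":0},{"grip":0.0,"x":0,"y":0,"z":0,"yaw":0},{"grip":0.0,"x":0,"y":0,"z":0,"yaw":0}]' 20 >/dev/null;T
python3 -m crank '[{"grip":0.0,"x":0,"y":0,"z":0,"yaw":0},{"grip":0.0,"x":0,"y":0,"z":0,"yaw":0},{"grip":0.0,"x":0,"y":0,"z":0,"yaw":0},{"grip":0.0,"x":0,"y":0,"z":0,"yaw":0},{"grip":0.0,"x":0,"y":0,"z":0,"yaw":0}]' 14 >/dev/null;T
python3 -m crank '[{"grip":0.0,"x":0,"y":0,"z":0,"yaw":0},{"grip":0.0,"x":0,"y":0,"z":0,"yaw":0},{"grip":0.0,"x":0,"y":0,"z":0,"yaw":0},{"grip":0.0,"x":0,"y":0,"z":0,"yaw":0},{"grip":0.0,"x":0,"y":0,"z":0,"yaw":0}]' 11 >/dev/null;T
```

```text
[ 0.099 -0.373 -0.045] [ 0.2  0.8 -3.2] [688. 198. 195.] 49.99412298202515
[ 0.11  -0.355  0.007] [ 0.2 -0.2 -2.3] [686. 199. 195.] 19.999652802944183
[ 0.031 -0.401  0.029] [ 0.7 -0.9 -3.4] [686. 199. 195.] 13.999772518873215
[ 0.04  -0.267  0.001] [ 0.7  0.4 -3.2] [686. 199. 195.] 10.999786108732224
```

```bash
python3 -c "
from h import *
f=grab_frame('scene');g=grab_frame('side')
a=cv2.resize(f[180:400,280:500,::-1],(400,400));b=cv2.resize(g[240:440,180:380,::-1],(400,400))
cv2.imwrite('pics/s3.png',np.hstack([a,b]))"
```

```text
(no output)
```

View pics/s3.png

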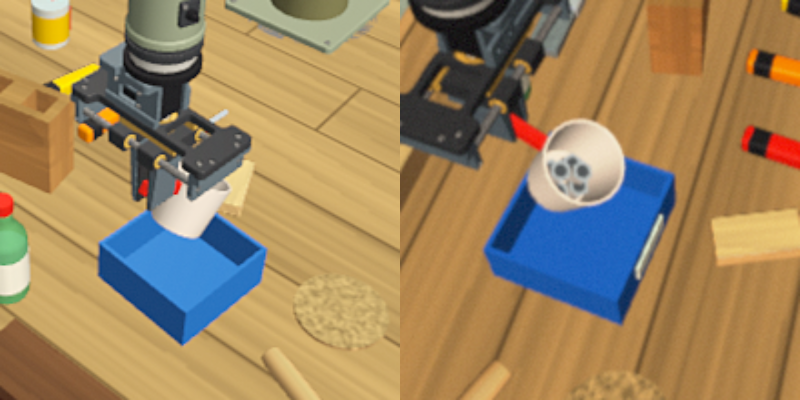

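The cup has pivoted part way (side crop shows the mouth leaning over the bin, nuts still in, handle still between the pads). I'll keep easing the grip.

```bash
T(){ python3 -c "from workcell import *;import numpy as np;s=state();print(np.round(s['torque'],2),np.round(s['force'],1),s['gripper_width'])"; }
python3 -m crank '[{"grip":0.0,"x":0,"y":0,"z":0,"yaw":0},{"grip":0.0,"x":0,"y":0,"z":0,"yaw":0},{"grip":0.0,"x":0,"y":0,"z":0,"yaw":0},{"grip":0.0,"x":0,"y":0,"z":0,"yaw":0},{"grip":0.0,"x":0,"y":0,"z":0,"yaw":0}]' 9 >/dev/null;T
python3 -m crank '[{"grip":0.0,"x":0,"y":0,"z":0,"yaw":0},{"grip":0.0,"x":0,"y":0,"z":0,"yaw":0},{"grip":0.0,"x":0,"y":0,"z":0,"yaw":0},{"grip":0.0,"x":0,"y":0,"z":0,"yaw":0},{"grip":0.0,"x":0,"y":0,"z":0,"yaw":0}]' 8 >/dev/null;T
python3 -m crank '[{"grip":0.0,"x":0,"y":0,"z":0,"yaw":0},{"grip":0.0,"x":0,"y":0,"z":0,"yaw":0},{"grip":0.0,"x":0,"y":0,"z":0,"yaw":0},{"grip":0.0,"x":0,"y":0,"z":0,"yaw":0},{"grip":0.0,"x":0,"y":0,"z":0,"yaw":0}]' 12 >/dev/null;T
python3 -c "
from h import *
f=grab_frame('scene');g=grab_frame('side')
a=cv2.resize(f[180:400,280:500,::-1],(400,400));b=cv2.resize(g[240:440,180:380,::-1],(400,400))
cv2.imwrite('pics/s4.png',np.hstack([a,b]))"
```

```text
[ 0.09 -0.34 -0.04] [ 0.1 -0.5 -2.2] 12.090306899546215
[ 0.11 -0.31 -0.04] [-0.2 -0.3 -2.4] 12.048341500831183
[ 0.04 -0.24  0.01] [-0.5  0.1 -2.5] 11.382485335948145
```

View pics/s4.png

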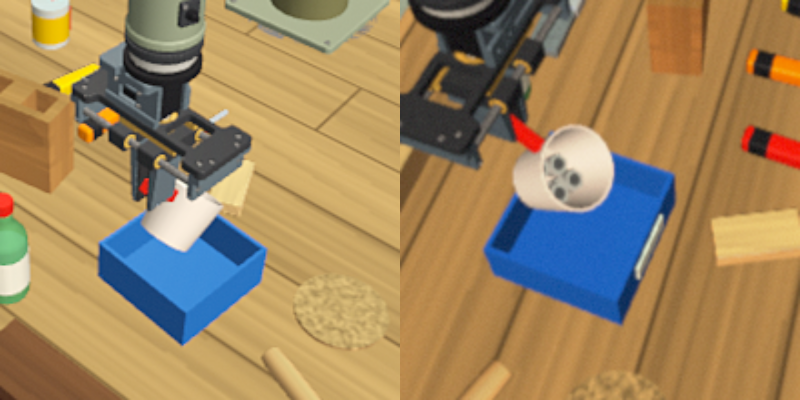

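The cup is now tilted about 45°, nuts still inside, mouth over the bin. I'll ease it further to hanging.

```bash
T(){ python3 -c "from workcell import *;import numpy as np;s=state();print(np.round(s['torque'],2),np.round(s['force'],1),s['gripper_width'])"; }
python3 -m crank '[{"grip":0.0,"x":0,"y":0,"z":0,"yaw":0},{"grip":0.0,"x":0,"y":0,"z":0,"yaw":0},{"grip":0.0,"x":0,"y":0,"z":0,"yaw":0},{"grip":0.0,"x":0,"y":0,"z":0,"yaw":0},{"grip":0.0,"x":0,"y":0,"z":0,"yaw":0}]' 7 >/dev/null;T
python3 -m crank '[{"grip":0.0,"x":0,"y":0,"z":0,"yaw":0},{"grip":0.0,"x":0,"y":0,"z":0,"yaw":0},{"grip":0.0,"x":0,"y":0,"z":0,"yaw":0},{"grip":0.0,"x":0,"y":0,"z":0,"yaw":0},{"grip":0.0,"x":0,"y":0,"z":0,"yaw":0}]' 6 >/dev/null;T
python3 -m crank '[{"grip":0.0,"x":0,"y":0,"z":0,"yaw":0},{"grip":0.0,"x":0,"y":0,"z":0,"yaw":0},{"grip":0.0,"x":0,"y":0,"z":0,"yaw":0},{"grip":0.0,"x":0,"y":0,"z":0,"yaw":0},{"grip":0.0,"x":0,"y":0,"z":0,"yaw":0}]' 5 >/dev/null;T
python3 -m crank '[{"grip":0.0,"x":0,"y":0,"z":0,"yaw":0},{"grip":0.0,"x":0,"y":0,"z":0,"yaw":0},{"grip":0.0,"x":0,"y":0,"z":0,"yaw":0},{"grip":0.0,"x":0,"y":0,"z":0,"yaw":0},{"grip":0.0,"x":0,"y":0,"z":0,"yaw":0}]' 15 >/dev/null;T
python3 -c "
from h import *
f=grab_frame('scene');g=grab_frame('side')
a=cv2.resize(f[180:400,280:500,::-1],(400,400));b=cv2.resize(g[240:440,180:380,::-1],(400,400))
cv2.imwrite('pics/s5.png',np.hstack([a,b]))"
```

```text
[ 0.07 -0.28  0.  ] [ 1.  -0.6 -2.4] 11.972221040370654
[ 0.06 -0.22 -0.03] [ 1.   0.7 -3.2] 12.012928217059372
[ 0.07 -0.23 -0.03] [ 0.2  0.8 -2.6] 11.62621607348938
[ 0.09 -0.2   0.01] [ 0.4  0.4 -2.3] 12.338170663759685
```

View pics/s5.png

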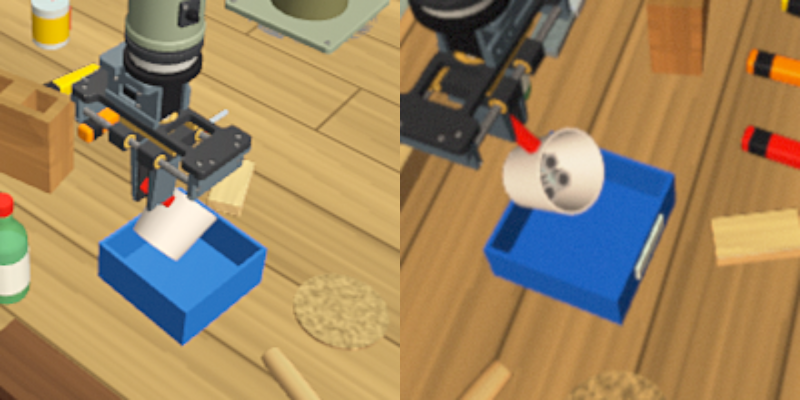

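The cup is tilted about 60°, foot low over the bin's far wall, nuts still in. Next I hook its side over the far wall and swing the handle round the wall edge to tip the mouth down.

```bash
T(){ python3 -c "from workcell import *;import numpy as np;s=state();print(np.round(s['torque'],2),np.round(s['force'],1),np.round(s['ee_pos'],1),s['gripper_width'])"; }
python3 -m crank '[{"grip":0.0,"x":-0.01,"y":0,"z":0,"yaw":0},{"grip":0.0,"x":-0.025,"y":0,"z":0,"yaw":0},{"grip":0.0,"x":-0.04,"y":0,"z":0,"yaw":0},{"grip":0.0,"x":-0.045,"y":0,"z":0.008,"yaw":0},{"grip":0.0,"x":-0.045,"y":0,"z":0.0165,"yaw":0}]' 12 >/dev/null;T
python3 -m crank '[{"grip":0.0,"x":0.01,"y":0,"z":0,"yaw":0},{"grip":0.0,"x":0.022,"y":0,"z":0,"yaw":0},{"grip":0.0,"x":0.034,"y":0,"z":0,"yaw":0},{"grip":0.0,"x":0.047,"y":0,"z":0,"yaw":0},{"grip":0.0,"x":0.06,"y":0,"z":0,"yaw":0}]' 7 >/dev/null;T
python3 -m crank '[{"grip":0.0,"x":0.008,"y":0,"z":0.002,"yaw":0},{"grip":0.0,"x":0.015,"y":0,"z":0.004,"yaw":0},{"grip":0.0,"x":0.022,"y":0,"z":0.007,"yaw":0},{"grip":0.0,"x":0.029,"y":0,"z":0.01,"yaw":0},{"grip":0.0,"x":0.0365,"y":0,"z":0.013,"yaw":0}]' >/dev/null;T
python3 -c "
from h import *
f=grab_frame('scene');g=grab_frame('side')
a=cv2.resize(f[180:400,280:500,::-1],(400,400));b=cv2.resize(g[240:440,180:380,::-1],(400,400))
cv2.imwrite('pics/s6.png',np.hstack([a,b]))"
```

```text
[ 0.1 -0.2  0. ] [-0.6  1.1 -3.2] [732.4 194.3 177.8] 12.057361376209537
[ 0.13 -0.36 -0.04] [ 0.2  0.2 -1.3] [670.2 199.8 178. ] 11.863845126419719
[-0.08 -0.13 -0.01] [-0.3 -0.4  1.5] [634.7 203.2 165.4] 11.891065697172458
```

View pics/s6.png

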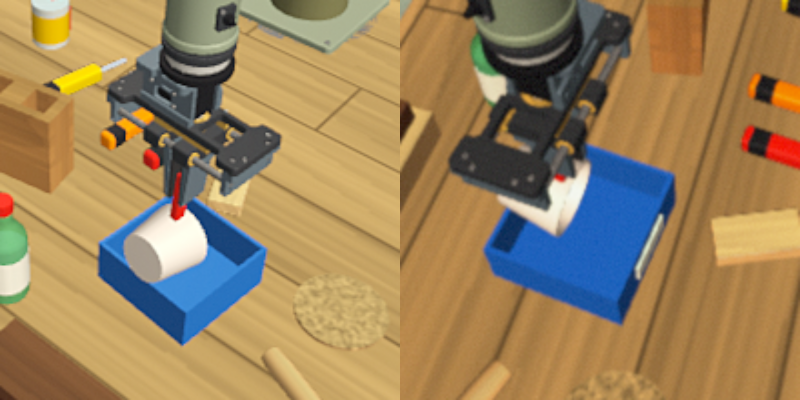

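The cup lies about 90–95° over on the far wall, mouth into the bin, exactly as planned. I continue the swing.

```bash
T(){ python3 -c "from workcell import *;import numpy as np;s=state();print(np.round(s['torque'],2),np.round(s['force'],1),np.round(s['ee_pos'],1),s['gripper_width'])"; }
python3 -m crank '[{"grip":0.0,"x":0.008,"y":0,"z":0.005,"yaw":0},{"grip":0.0,"x":0.015,"y":0,"z":0.01,"yaw":0},{"grip":0.0,"x":0.022,"y":0,"z":0.015,"yaw":0},{"grip":0.0,"x":0.028,"y":0,"z":0.021,"yaw":0},{"grip":0.0,"x":0.0335,"y":0,"z":0.027,"yaw":0}]' 7 >/dev/null;T
python3 -m crank '[{"grip":0.0,"x":0.004,"y":0,"z":0.005,"yaw":0},{"grip":0.0,"x":0.008,"y":0,"z":0.01,"yaw":0},{"grip":0.0,"x":0.012,"y":0,"z":0.016,"yaw":0},{"grip":0.0,"x":0.015,"y":0,"z":0.021,"yaw":0},{"grip":0.0,"x":0.018,"y":0,"z":0.027,"yaw":0}]' >/dev/null;T
python3 -m crank '[{"grip":0.0,"x":0,"y":0,"z":0,"yaw":0},{"grip":0.0,"x":0,"y":0,"z":0,"yaw":0},{"grip":0.0,"x":0,"y":0,"z":0,"yaw":0},{"grip":0.0,"x":0,"y":0,"z":0,"yaw":0},{"grip":0.0,"x":0,"y":0,"z":0,"yaw":0}]' 25 >/dev/null;T
python3 -m crank '[{"grip":0.0,"x":0,"y":0,"z":-0.03,"yaw":0},{"grip":0.0,"x":0,"y":0,"z":-0.06,"yaw":0},{"grip":0.0,"x":0,"y":0,"z":-0.06,"yaw":0},{"grip":0.0,"x":0,"y":0,"z":-0.05,"yaw":0},{"grip":0.0,"x":0,"y":0,"z":-0.06,"yaw":0}]' >/dev/null;T
python3 -c "
from h import *
f=grab_frame('scene');g=grab_frame('side')
a=cv2.resize(f[180:400,280:500,::-1],(400,400));b=cv2.resize(g[240:440,180:380,::-1],(400,400))
cv2.imwrite('pics/s7.png',np.hstack([a,b]))"
```

```text
[ 0.08  0.05 -0.08] [-1.5  0.7  2.3] [601.  206.3 137.5] 11.977959469251806
[ 0.02 -0.01  0.04] [-0.9 -0.   1. ] [583.7 207.9 110.9] 12.387002079162706
[0.15 0.45 0.03] [-1.6  0.6 -1.3] [583.7 207.8 111.2] 11.688370827887992
[0.08 0.07 0.04] [-1.2  0.5 -1.5] [581.7 206.9 167.4] 11.975164722886518
```

View pics/s7.png

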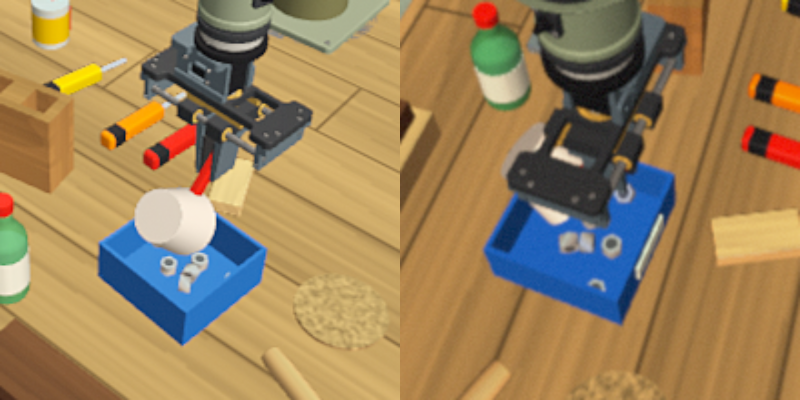

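Five or more nuts lie in the bin, none seen outside it, and the cup (tool load now about 1.4 N) reads as empty. Next I let the cup swing down at a light grip, then roll it upright against the bin's inner wall edge.

```bash
T(){ python3 -c "from workcell import *;import numpy as np;s=state();print(s['time_s'],np.round(s['torque'],2),np.round(s['force'],1),np.round(s['ee_pos'],1),s['gripper_width'])"; }
python3 -m crank '[{"grip":0.0,"x":0,"y":0,"z":0,"yaw":0},{"grip":0.0,"x":0,"y":0,"z":0,"yaw":0},{"grip":0.0,"x":0,"y":0,"z":0,"yaw":0},{"grip":0.0,"x":0,"y":0,"z":0,"yaw":0},{"grip":0.0,"x":0,"y":0,"z":0,"yaw":0}]' 6 >/dev/null;T
python3 -m crank '[{"grip":0.0,"x":0,"y":0,"z":0,"yaw":0},{"grip":0.0,"x":0,"y":0,"z":0,"yaw":0},{"grip":0.0,"x":0,"y":0,"z":0,"yaw":0},{"grip":0.0,"x":0,"y":0,"z":0,"yaw":0},{"grip":0.0,"x":0,"y":0,"z":0,"yaw":0}]' 4 >/dev/null;T
python3 -m crank '[{"grip":0.0,"x":0,"y":0,"z":0,"yaw":0},{"grip":0.0,"x":0,"y":0,"z":0,"yaw":0},{"grip":0.0,"x":0,"y":0,"z":0,"yaw":0},{"grip":0.0,"x":0,"y":0,"z":0,"yaw":0},{"grip":0.0,"x":0,"y":0,"z":0,"yaw":0}]' 3 >/dev/null;T
python3 -m crank '[{"grip":0.0,"x":0,"y":0,"z":0,"yaw":0},{"grip":0.0,"x":0,"y":0,"z":0,"yaw":0},{"grip":0.0,"x":0,"y":0,"z":0,"yaw":0},{"grip":0.0,"x":0,"y":0,"z":0,"yaw":0},{"grip":0.0,"x":0,"y":0,"z":0,"yaw":0}]' 3 >/dev/null;T
python3 - <<'E'
from h import *
f=grab_frame('scene');cv2.imwrite('pics/s8.png',f[:,:,::-1])
h=cv2.cvtColor(f,cv2.COLOR_RGB2HSV)
# tilt candidates: predicted foot centre/rim centre pixels vs white-cup mask
m=cv2.inRange(h,np.array((0,0,120)),np.array((180,60,255)));m[:,:330]=0;m[:,450:]=0;m[:240]=0;m[360:]=0
cs=sorted(cv2.findContours(m,0,2)[0],key=cv2.contourArea)[-2:]
for c in cs: print(cv2.contourArea(c),cv2.boundingRect(c))
P=np.array([582.,207.,170.]);hh=np.array([.996,-.092,0])
for t in range(60,145,10):
    a=np.radians(t);L=lambda x,z:P+hh*(x*np.cos(a)-z*np.sin(a))+np.array([0,0,x*np.sin(a)+z*np.cos(a)])
    print(t,np.round(proj('scene',L(-86,-50))),np.round(proj('scene',L(-86,15))))
E
```

```text
14.45 [ 0.1  -0.09  0.02] [ 0.6  0.6 -0.2] [583.9 207.8 171.1] 11.845913738370053
14.8667 [ 0.1  -0.12 -0.02] [ 0.4  0.7 -1.2] [584.  207.8 171.5] 11.752185461282538
15.2833 [ 0.11 -0.08  0.04] [ 0.  -0.5 -1.8] [584.  207.9 171.5] 11.751172979654674
15.7 [ 0.1  -0.19  0.01] [ 1.2 -0.4 -1.4] [583.9 207.9 171.4] 12.023567774578396
84.5 (422, 248, 27, 25)
1322.5 (371, 276, 44, 65)
60 [394. 301.] [412. 278.]
70 [389. 304.] [408. 283.]
80 [383. 307.] [404. 288.]
90 [379. 308.] [399. 293.]
100 [374. 308.] [394. 297.]
110 [371. 307.] [390. 300.]
120 [368. 305.] [385. 302.]
130 [366. 301.] [381. 303.]
140 [365. 296.] [377. 303.]
```

```bash
T(){ python3 -c "from workcell import *;import numpy as np;s=state();print(np.round(s['torque'],2),np.round(s['force'],1),np.round(s['ee_pos'],1),s['gripper_width'])"; }
python3 -m crank '[{"grip":0.0,"x":-0.009,"y":0,"z":0,"yaw":0},{"grip":0.0,"x":-0.018,"y":0,"z":0.004,"yaw":0},{"grip":0.0,"x":-0.027,"y":0,"z":0.009,"yaw":0},{"grip":0.0,"x":-0.034,"y":0,"z":0.0145,"yaw":0},{"grip":0.0,"x":-0.037,"y":0,"z":0.0145,"yaw":0}]' 7 >/dev/null;T
python3 -m crank '[{"grip":0.0,"x":-0.008,"y":0,"z":-0.001,"yaw":0},{"grip":0.0,"x":-0.015,"y":0,"z":-0.003,"yaw":0},{"grip":0.0,"x":-0.023,"y":0,"z":-0.004,"yaw":0},{"grip":0.0,"x":-0.03,"y":0,"z":-0.005,"yaw":0},{"grip":0.0,"x":-0.038,"y":0,"z":-0.007,"yaw":0}]' >/dev/null;T
python3 -m crank '[{"grip":0.0,"x":-0.008,"y":0,"z":-0.001,"yaw":0},{"grip":0.0,"x":-0.016,"y":0,"z":-0.003,"yaw":0},{"grip":0.0,"x":-0.024,"y":0,"z":-0.004,"yaw":0},{"grip":0.0,"x":-0.031,"y":0,"z":-0.005,"yaw":0},{"grip":0.0,"x":-0.039,"y":0,"z":-0.005,"yaw":0}]' >/dev/null;T
python3 -m crank '[{"grip":0.0,"x":-0.008,"y":0,"z":0,"yaw":0},{"grip":0.0,"x":-0.015,"y":0,"z":0.002,"yaw":0},{"grip":0.0,"x":-0.023,"y":0,"z":0.004,"yaw":0},{"grip":0.0,"x":-0.03,"y":0,"z":0.006,"yaw":0},{"grip":0.0,"x":-0.0375,"y":0,"z":0.009,"yaw":0}]' >/dev/null;T
python3 -m crank '[{"grip":0.0,"x":-0.007,"y":0,"z":0.003,"yaw":0},{"grip":0.0,"x":-0.014,"y":0,"z":0.007,"yaw":0},{"grip":0.0,"x":-0.021,"y":0,"z":0.011,"yaw":0},{"grip":0.0,"x":-0.027,"y":0,"z":0.016,"yaw":0},{"grip":0.0,"x":-0.0325,"y":0,"z":0.0215,"yaw":0}]' >/dev/null;T
python3 -m crank '[{"grip":0.0,"x":-0.003,"y":0,"z":0.003,"yaw":0},{"grip":0.0,"x":-0.006,"y":0,"z":0.006,"yaw":0},{"grip":0.0,"x":-0.009,"y":0,"z":0.01,"yaw":0},{"grip":0.0,"x":-0.013,"y":0,"z":0.0145,"yaw":0},{"grip":0.0,"x":-0.013,"y":0,"z":0.0145,"yaw":0}]' >/dev/null;T
python3 -m crank '[{"grip":0.0,"x":0,"y":0,"z":0,"yaw":0},{"grip":0.0,"x":0,"y":0,"z":0,"yaw":0},{"grip":0.0,"x":0,"y":0,"z":0,"yaw":0},{"grip":0.0,"x":0,"y":0,"z":0,"yaw":0},{"grip":0.0,"x":0,"y":0,"z":-0.01,"yaw":0}]' 40 >/dev/null;T
python3 - <<'E'
from h import *
f=grab_frame('scene');g=grab_frame('side')
a=cv2.resize(f[150:370,230:450,::-1],(400,400));b=cv2.resize(g[200:440,130:370,::-1],(400,400))
cv2.imwrite('pics/s9.png',np.hstack([a,b]))
E
```

```text
[ 0.17 -0.15 -0.02] [ 1.  -1.2 -2.1] [621.5 204.  154.8] 11.892916277525066
[ 0.14  0.1  -0.04] [-1.6 -0.3 -0.7] [658.9 201.1 164.3] 11.773389753062801
[ 0.11  0.2  -0.01] [-1.1  1.  -1.8] [698.  197.5 169. ] 11.83653190282415
[0.06 0.05 0.02] [-0.9 -0.4  0.9] [735.8 194.1 160.2] 11.931512872566165
[ 0.08 -0.15  0.01] [0.8 0.5 1.7] [768.3 191.1 138.2] 12.536410137123791
[ 0.1  -0.25  0.01] [1.  0.3 0.7] [780.4 189.8 122.6] 12.011107120356831
[ 0.08 -0.2  -0.01] [ 0.3  0.1 -2.1] [778.7 189.8 131.7] 12.113328389652294
```

View pics/s9.png

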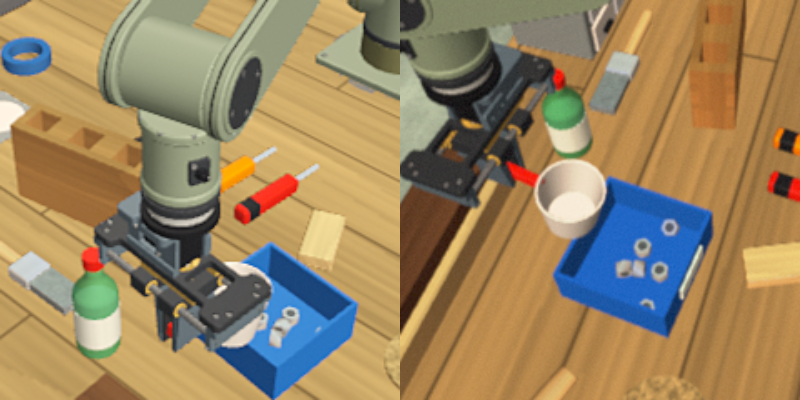

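The cup is nearly upright and empty, and six nuts lie inside the bin in the side view. The bottle is untouched. Next is the mat.

```bash
python3 - <<'E'
from h import *
import pickle
cw=pickle.load(open('w1.pkl','rb'))
for n,fn,roi,c in(('scene','scene0',(425,315,515,385),camera_model('scene')),('w','w1',(295,290,420,340),cw)):
    g=cv2.cvtColor(cv2.imread(f'pics/{fn}.png'),cv2.COLOR_BGR2LAB)[:,:,2].astype(np.float32);L=cv2.cvtColor(cv2.imread(f'pics/{fn}.png'),6).astype(np.float32)
    sd=cv2.blur(np.abs(cv2.Laplacian(L,cv2.CV_32F)),(7,7))
    m=np.zeros(sd.shape,np.uint8);x0,y0,x1,y1=roi;s=sd[y0:y1,x0:x1]
    t,mm=cv2.threshold(cv2.normalize(s,None,0,255,32).astype(np.uint8),0,255,8)
    m[y0:y1,x0:x1]=mm;ct=max(cv2.findContours(m,0,1)[0],key=cv2.contourArea)
    hull=cv2.convexHull(ct);print(n,cv2.boundingRect(hull))
    q=np.array([ray(n,p,4,c) for p in hull[:,0].astype(float)],np.float32)
    print(cv2.minEnclosingCircle(q),np.round(cv2.fitEllipse(q)[0],1),cv2.fitEllipse(q)[1])
E
python3 plan.py 4 624 366 145 174.6
```

```text
scene (425, 315, 61, 58)
((541.91357421875, 338.4340515136719), 89.53884887695312) [546.7 344.5] (105.52777862548828, 172.91033935546875)
w (295, 290, 125, 50)
t 18.8 at [781.  190.3 136.3] rot [179.9   0.2 174.8] w 11.6 q6 -72.0 F [ 0.  -0.5 -1.1]
x 0.043 y 0.040 z -0.002 yaw 0.001
x 0.043 y 0.040 z -0.002 yaw 0.001
x 0.043 y 0.040 z -0.002 yaw 0.001
x 0.043 y 0.040 z -0.002 yaw 0.001Traceback (most recent call last):
  File "<stdin>", line 12, in <module>
cv2.error: OpenCV(4.12.0) /io/opencv/modules/imgproc/src/shapedescr.cpp:361: error: (-201:Incorrect size of input array) There should be at least 5 points to fit the ellipse in function 'fitEllipseNoDirect'
```

```bash
T(){ python3 -c "from workcell import *;import numpy as np;s=state();print(s['time_s'],np.round(s['force'],1),np.round(s['ee_pos'],1),s['gripper_width'])"; }
python3 -m crank '[{"grip":0.0,"x":0,"y":0.0,"z":-0.01,"yaw":0},{"grip":0.0,"x":0.01,"y":0.01,"z":-0.02,"yaw":0},{"grip":0.0,"x":0.02,"y":0.02,"z":-0.02,"yaw":0},{"grip":0.0,"x":0.035,"y":0.035,"z":-0.02,"yaw":0},{"grip":0.0,"x":0.05,"y":0.048,"z":-0.02,"yaw":0}]' 40 >/dev/null
python3 -m crank '[{"grip":0.0,"x":0.015,"y":0.015,"z":0,"yaw":0},{"grip":0.0,"x":0.03,"y":0.03,"z":0,"yaw":0},{"grip":0.0,"x":0.045,"y":0.043,"z":0,"yaw":0},{"grip":0.0,"x":0.06,"y":0.057,"z":0,"yaw":0},{"grip":0.0,"x":0.075,"y":0.07,"z":0,"yaw":0}]' >/dev/null
python3 plan.py 1 624.6 367 90 174.7
```

```text
t 19.6 at [664.4 320.8 154.4] rot [180.    0.  174.9] w 11.7 q6 -60.0 F [ 0.  -0.1 -1.1]
x 0.044 y 0.042 z 0.064 yaw 0.003
```

```bash
T(){ python3 -c "from workcell import *;import numpy as np;s=state();print(s['time_s'],np.round(s['force'],1),np.round(s['ee_pos'],1),s['gripper_width'])"; }
python3 -m crank '[{"grip":0.0,"x":0.015,"y":0.015,"z":0,"yaw":0},{"grip":0.0,"x":0.03,"y":0.03,"z":0.005,"yaw":0},{"grip":0.0,"x":0.044,"y":0.042,"z":0.02,"yaw":0},{"grip":0.0,"x":0.044,"y":0.042,"z":0.042,"yaw":0},{"grip":0.0,"x":0.044,"y":0.042,"z":0.064,"yaw":0}]' >/dev/null;T
python3 -m crank '[{"grip":0.0,"x":0,"y":0,"z":0.005,"yaw":0},{"grip":0.0,"x":0,"y":0,"z":0.01,"yaw":0},{"grip":0.0,"x":0,"y":0,"z":0.015,"yaw":0},{"grip":0.0,"x":0,"y":0,"z":0.02,"yaw":0},{"grip":0.0,"x":0,"y":0,"z":0.023,"yaw":0}]' 10 >/dev/null;T
python3 -m crank '[{"grip":0.0,"x":0,"y":0,"z":0.004,"yaw":0},{"grip":0.0,"x":0,"y":0,"z":0.008,"yaw":0},{"grip":0.0,"x":0,"y":0,"z":0.012,"yaw":0},{"grip":0.0,"x":0,"y":0,"z":0.016,"yaw":0},{"grip":0.0,"x":0,"y":0,"z":0.016,"yaw":0}]' 7 >/dev/null;T
python3 -m crank '[{"grip":0.0,"x":0,"y":0,"z":0.001,"yaw":0},{"grip":0.0,"x":0,"y":0,"z":0.002,"yaw":0},{"grip":0.0,"x":0,"y":0,"z":0.003,"yaw":0},{"grip":0.0,"x":0,"y":0,"z":0.003,"yaw":0},{"grip":0.0,"x":0,"y":0,"z":0.003,"yaw":0}]' 4 >/dev/null;T
python3 - <<'E'
from h import *
for n in('scene','side'): f=grab_frame(n);cv2.imwrite(f'pics/cupc_{n}.png',f[:,:,::-1])
E
```

```text
20.0167 [ 0.4  0.6 -0.9] [624.6 367.1  90.8] 11.930053250376156
20.4333 [ 2.2 -0.2  2.2] [628.3 365.2  68.8] 11.926313611272352
20.85 [ 0.4  0.1 -0.2] [626.2 364.5  50.1] 11.723246341694376
21.2667 [ 3.4 -0.6  4. ] [626.7 364.7  48.3] 11.774269656663186
```

```bash

python3 -m crank '[{"grip":0.02,"x":0,"y":0,"z":-0.001,"yaw":0},{"grip":0.03,"x":0,"y":0,"z":-0.002,"yaw":0},{"grip":0.04,"x":0,"y":0,"z":-0.002,"yaw":0},{"grip":0.05,"x":0,"y":0,"z":-0.002,"yaw":0},{"grip":0.05,"x":0,"y":0,"z":-0.002,"yaw":0}]' 20
python3 -m crank '[{"grip":0.06,"x":0,"y":0,"z":-0.02,"yaw":0},{"grip":0.06,"x":0,"y":0,"z":-0.05,"yaw":0},{"grip":0.06,"x":0,"y":0,"z":-0.09,"yaw":0},{"grip":0.06,"x":0,"y":0,"z":-0.13,"yaw":0},{"grip":0.06,"x":0,"y":0,"z":-0.17,"yaw":0}]' >/dev/null
python3 - <<'E'
from h import *
import pickle
c=camera_model('wrist');f=grab_frame('wrist');pickle.dump(c,open('w2.pkl','wb'));cv2.imwrite('pics/w2.png',f[:,:,::-1])
g=grab_frame('scene');cv2.imwrite('pics/sc10.png',g[:,:,::-1])
g=cv2.resize(g[150:370,230:530,::-1],(400,293))
cv2.imwrite('pics/m10.png',np.vstack([np.hstack([cv2.resize(f[:,:,::-1],(400,300)),np.vstack([g,np.zeros((7,400,3),np.uint8)])])]))
E
```

```text
time_s: 21.78
ee_pos: [625.7, 364.6, 49.4]
ee_rot: [-180.0, -0.1, 174.8]
force: [-0.1, -0.3, -0.2]
gripper_width: 42.6
gripper_force: 0.0
```

View pics/m10.png

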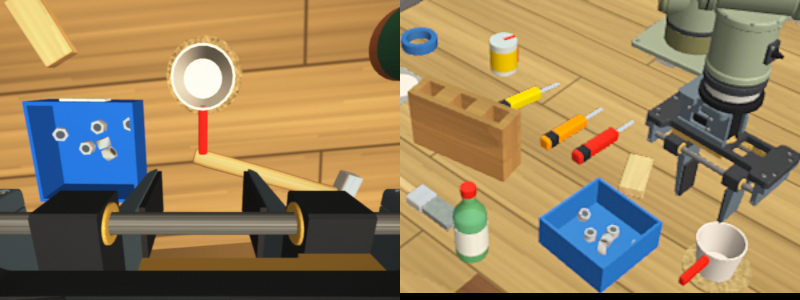

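The wrist view shows the empty cup upright, rim (203,77) concentric with the mat, and the bin at (85,150) holding six nuts. All three drivers and the tin look undisturbed. On to the drivers, measuring by colour from the wrist camera.

```bash
python3 plan.py 3 490 -40 270 180
```

```text
t 22.3 at [629.1 366.4 229.1] rot [179.5   0.7 174.8] w 59.9 q6 -55.0 F [1.  0.5 1.6]
x 0.034 y -0.139 z -0.014 yaw -0.030
x 0.038 y -0.138 z -0.014 yaw -0.030
x 0.042 y -0.137 z -0.014 yaw -0.030
```

```bash

python3 -m crank '[{"grip":0.06,"x":0.034,"y":-0.139,"z":-0.014,"yaw":-0.03},{"grip":0.06,"x":0.034,"y":-0.139,"z":-0.014,"yaw":-0.03},{"grip":0.06,"x":0.034,"y":-0.139,"z":-0.014,"yaw":-0.03},{"grip":0.06,"x":0.034,"y":-0.139,"z":-0.014,"yaw":-0.03},{"grip":0.06,"x":0.034,"y":-0.139,"z":-0.014,"yaw":-0.03}]' >/dev/null
python3 -m crank '[{"grip":0.06,"x":0.038,"y":-0.138,"z":-0.014,"yaw":-0.03},{"grip":0.06,"x":0.038,"y":-0.138,"z":-0.014,"yaw":-0.03},{"grip":0.06,"x":0.038,"y":-0.138,"z":-0.014,"yaw":-0.03},{"grip":0.06,"x":0.038,"y":-0.138,"z":-0.014,"yaw":-0.03},{"grip":0.06,"x":0.038,"y":-0.138,"z":-0.014,"yaw":-0.03}]' >/dev/null
python3 -m crank '[{"grip":0.06,"x":0.042,"y":-0.137,"z":-0.014,"yaw":-0.03},{"grip":0.06,"x":0.042,"y":-0.137,"z":-0.014,"yaw":-0.03},{"grip":0.06,"x":0.042,"y":-0.137,"z":-0.014,"yaw":-0.03},{"grip":0.06,"x":0.042,"y":-0.137,"z":-0.014,"yaw":-0.03},{"grip":0.06,"x":0.042,"y":-0.137,"z":-0.014,"yaw":-0.03}]' >/dev/null
cat > drv.py <<'E'
from h import *
import pickle,sys
# wrist picture -> each driver: grip centre (x=0 of driver), axis angle towards tip, grasp point near butt
def drivers(tag):
    c=camera_model('wrist');f=grab_frame('wrist');cv2.imwrite(f'pics/{tag}.png',f[:,:,::-1]);pickle.dump(c,open(tag+'.pkl','wb'))
    hsv=cv2.cvtColor(f,cv2.COLOR_RGB2HSV)
    for col in('red','orange','yellow'):
        for b in blobs(f,col,600):
            g=np.array([ray('w',p,24,c) for p in b[:,0].astype(float)],np.float32);r=cv2.minAreaRect(g)
            L=max(r[1]);W=min(r[1]);
            bx=cv2.boxPoints(r);e=sorted([(bx[i]-bx[(i+1)%4]) for i in(0,1)],key=np.linalg.norm)[1];a=e/np.linalg.norm(e)
            # tip side: mask of blade is beyond the coloured end where no black band follows
            v=[]
            for s in(1,-1):
                q=np.append(np.array(r[0])+s*a*(L/2+9),24.);u=np.array(c['intrinsics'])@(np.array(c['R'])@q+c['t']);u=(u[:2]/u[2]).astype(int)
                v.append(hsv[u[1],u[0],2] if 0<=u[0]<640 and 0<=u[1]<480 else -1)
            print(col,'centre',np.round(r[0],1),'L W',np.round([L,W],1),'axis',np.round(a,3),np.round(np.degrees(np.arctan2(a[1],a[0])),1),'V beyond +/-',v)
if __name__=='__main__': drivers(sys.argv[1])
E
python3 drv.py w3; python3 plan.py 1 490 -40 270 180
python3 - <<'E'
from h import *
import pickle
c=pickle.load(open('w3.pkl','rb'));f=cv2.imread('pics/w3.png')
h=cv2.cvtColor(f,cv2.COLOR_BGR2HSV)
print([ (n,np.round(np.array(c['intrinsics'])@(np.array(c['R'])@np.array(X)+c['t'])/ (np.array(c['R'])@np.array(X)+c['t'])[2])[:2]) for n,X in(('red',(429,59,24)),('rackp2',(597,-48,125)))])
E
```

```text
red centre [428.  56.] L W [79.5 25.8] axis [-0.994  0.113] 173.5 V beyond +/- [np.uint8(226), np.uint8(37)]
yellow centre [ 428.  -137.7] L W [79.6 25.3] axis [-0.975  0.22 ] 167.3 V beyond +/- [np.uint8(230), np.uint8(34)]
t 23.6 at [487.9 -41.9 261.9] rot [179.9   0.  179.8] w 59.9 q6 -96.0 F [ 0.7  0.1 -0.1]
x -0.002 y 0.002 z -0.008 yaw -0.003
[('red', array([429., 154.])), ('rackp2', array([320., 363.]))]
```

```bash
sed -i "s/'orange':\[(8,225,150),(16/'orange':[(7,200,120),(17/" h.py
python3 -m crank '[{"grip":0.06,"x":-0.2,"y":0.058,"z":-0.025,"yaw":-0.19},{"grip":0.06,"x":-0.2,"y":0.058,"z":-0.025,"yaw":-0.19},{"grip":0.06,"x":-0.2,"y":0.058,"z":-0.025,"yaw":-0.19},{"grip":0.06,"x":-0.2,"y":0.058,"z":-0.025,"yaw":-0.19},{"grip":0.06,"x":-0.2,"y":0.058,"z":-0.025,"yaw":-0.19}]' >/dev/null
python3 -m crank '[{"grip":0.06,"x":-0.012,"y":0,"z":0,"yaw":0},{"grip":0.06,"x":-0.012,"y":0,"z":0,"yaw":0},{"grip":0.06,"x":-0.012,"y":0,"z":0,"yaw":0},{"grip":0.06,"x":-0.012,"y":0,"z":0,"yaw":0},{"grip":0.06,"x":-0.012,"y":0,"z":0,"yaw":0}]' >/dev/null
python3 drv.py w4; python3 plan.py 1 690 -100 280 191
```

```text
t 24.5 at [696.8  18.2 287.4] rot [ 180.     0.  -169.2] w 60.1 q6 -100.0 F [-0.6  0.2 -0.1]
x 0.029 y -0.115 z 0.007 yaw -0.003
```

View pics/w4.png

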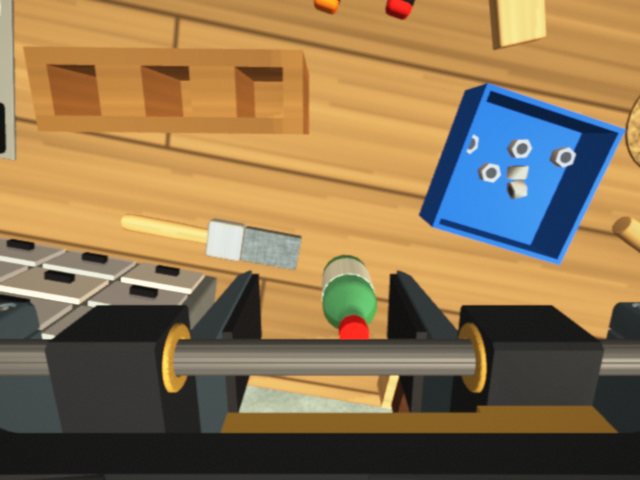

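The picture shows the rack with pocket mouths centred at about (75,91), (167,91) and (260,92). The bin holds six nuts (one at its wall near (472,145)), and the bottle is below the gripper with room to spare.

```bash
python3 - <<'E'
from h import *
import pickle
c=pickle.load(open('w4.pkl','rb'));r=lambda p,z=125:ray('w',p,z,c)
P=[r(p) for p in((75,91),(167,91),(260.5,92))];print(np.round(P,1),[round(float(np.linalg.norm(P[i+1]-P[i])),1) for i in(0,1)])
q=[r(p) for p in((24,46),(303,51),(303,133),(40,133))];print(np.round(q,1),np.round(np.mean(q,0),1))
d=P[2]-P[0];print(np.degrees(np.arctan2(d[1],d[0])));d=q[1]-q[0];print(np.degrees(np.arctan2(d[1],d[0])),np.linalg.norm(d))
f=cv2.imread('pics/w3.png')[:,:,::-1].copy();cc=pickle.load(open('w3.pkl','rb'))
for b in blobs(f,'orange',400):
    g=np.array([ray('w',p,24,cc) for p in b[:,0].astype(float)],np.float32);print('orange',cv2.minAreaRect(g))
E
python3 plan.py 2 490.6 48.9 120 173.5
```

```text
[[ 625.5 -187.7]
 [ 612.3 -119.2]
 [ 599.6  -49.5]] [69.7, 70.8]
[[ 601.2 -225.1]
 [ 565.6  -22.9]
 [ 622.9  -12.7]
 [ 661.7 -213.8]] [ 612.9 -118.6]
100.6270677676943
99.97825027767506 205.3508021102928
t 24.5 at [696.8  18.2 287.4] rot [ 180.     0.  -169.2] w 60.1 q6 -100.0 F [-0.6  0.2 -0.1]
x 0.098 y 0.034 z 0.084 yaw 0.151
x 0.102 y 0.019 z 0.084 yaw 0.151
```

```bash

python3 -m crank '[{"grip":0.06,"x":0.098,"y":0.034,"z":0.05,"yaw":0.151},{"grip":0.06,"x":0.098,"y":0.034,"z":0.084,"yaw":0.151},{"grip":0.06,"x":0.098,"y":0.034,"z":0.084,"yaw":0.151},{"grip":0.06,"x":0.098,"y":0.034,"z":0.084,"yaw":0.151},{"grip":0.06,"x":0.098,"y":0.034,"z":0.084,"yaw":0.151}]' >/dev/null
python3 -m crank '[{"grip":0.06,"x":0.102,"y":0.019,"z":0.084,"yaw":0.151},{"grip":0.06,"x":0.102,"y":0.019,"z":0.084,"yaw":0.151},{"grip":0.06,"x":0.102,"y":0.019,"z":0.084,"yaw":0.151},{"grip":0.06,"x":0.102,"y":0.019,"z":0.084,"yaw":0.151},{"grip":0.06,"x":0.102,"y":0.019,"z":0.084,"yaw":0.151}]' >/dev/null
python3 drv.py w5; python3 plan.py 1 490.6 48.9 20 173.5
python3 - <<'E'
import cv2,numpy as np
h=cv2.cvtColor(cv2.imread('pics/side0.png'),cv2.COLOR_BGR2HSV);print(h[277,375:390])
h=cv2.cvtColor(cv2.imread('pics/w3.png'),cv2.COLOR_BGR2HSV)
m=cv2.inRange(h,np.array((5,180,150)),np.array((20,255,255)));n,_,s,c=cv2.connectedComponentsWithStats(m);print([(s[i].tolist()) for i in range(1,n) if s[i][4]>300])
E
```

```text
red centre [428.2  58.9] L W [78.6 23.2] axis [-0.994  0.112] 173.6 V beyond +/- [np.uint8(226), np.uint8(32)]
orange centre [436.8  -8.7] L W [79.  26.1] axis [-0.994  0.108] 173.8 V beyond +/- [np.uint8(225), np.uint8(32)]
yellow centre [ 428.9 -132.5] L W [80.1 33.4] axis [-0.975  0.221] 167.2 V beyond +/- [np.uint8(223), np.uint8(31)]
t 25.4 at [494.1  48.  120.2] rot [180.    0.2 173.5] w 60.0 q6 -79.0 F [ 1.5 -0.2 -0.6]
x 0.004 y 0.001 z 0.100 yaw 0.001
[[ 18 239 242]
 [ 18 247 243]
 [ 18 233 243]
 [ 19 234 243]
 [ 19 240 243]
 [ 19 231 245]
 [ 18 239 244]
 [ 18 254 243]
 [ 17 255 243]
 [ 17 255 243]
 [ 17 255 243]
 [ 17 255 243]
 [ 16 255 243]
 [ 16 255 243]
 [ 16 255 244]]
[[71, 37, 66, 81, 1548], [340, 119, 35, 84, 1688], [165, 325, 25, 67, 633]]
```

```bash
sed -i "s/'orange':\[(7,200,120),(17/'orange':[(7,200,120),(20/" h.py
T(){ python3 -c "from workcell import *;import numpy as np;s=state();print(s['time_s'],np.round(s['force'],1),np.round(s['torque'],2),np.round(s['ee_pos'],1),s['gripper_width'])"; }
python3 -m crank '[{"grip":0.05,"x":0.004,"y":0.002,"z":0.03,"yaw":0},{"grip":0.05,"x":0.004,"y":0.002,"z":0.06,"yaw":0},{"grip":0.05,"x":0.004,"y":0.002,"z":0.085,"yaw":0},{"grip":0.05,"x":0.004,"y":0.002,"z":0.1,"yaw":0},{"grip":0.05,"x":0.004,"y":0.002,"z":0.1,"yaw":0}]' 20 >/dev/null;T
python3 -m crank '[{"grip":0.0,"x":0,"y":0,"z":0,"yaw":0},{"grip":0.0,"x":0,"y":0,"z":0,"yaw":0},{"grip":0.0,"x":0,"y":0,"z":0,"yaw":0},{"grip":0.0,"x":0,"y":0,"z":0,"yaw":0},{"grip":0.0,"x":0,"y":0,"z":0,"yaw":0}]' 15 >/dev/null;T
python3 -m crank '[{"grip":0.0,"x":0,"y":0,"z":-0.02,"yaw":0},{"grip":0.0,"x":0,"y":0,"z":-0.05,"yaw":0},{"grip":0.0,"x":0,"y":0,"z":-0.09,"yaw":0},{"grip":0.0,"x":0,"y":0,"z":-0.13,"yaw":0},{"grip":0.0,"x":0,"y":0,"z":-0.17,"yaw":0}]' 8 >/dev/null;T
python3 -m crank '[{"grip":0.0,"x":0,"y":0,"z":-0.02,"yaw":0},{"grip":0.0,"x":0,"y":0,"z":-0.02,"yaw":0},{"grip":0.0,"x":0,"y":0,"z":-0.02,"yaw":0},{"grip":0.0,"x":0,"y":0,"z":-0.02,"yaw":0},{"grip":0.0,"x":0,"y":0,"z":-0.02,"yaw":0}]' 5 >/dev/null;T
python3 -m crank '[{"grip":0.0,"x":0,"y":0,"z":0,"yaw":0},{"grip":0.0,"x":0,"y":0,"z":0,"yaw":0},{"grip":0.0,"x":0,"y":0,"z":0,"yaw":0},{"grip":0.0,"x":0,"y":0,"z":0,"yaw":0},{"grip":0.0,"x":0,"y":0,"z":0,"yaw":0}]' 3 >/dev/null;T
cat > ang.py <<'E'
from h import *
import sys
# held driver: ends of its coloured grip in both fixed views -> 3D direction (col, optional pixel ROI half-size)
col=sys.argv[1];s=state();X=np.array(s['ee_pos'])-[0,0,40];E={}
for n in('scene','side'):
    f=grab_frame(n);cv2.imwrite(f'pics/held_{col}_{n}.png',f[:,:,::-1]);u=proj(n,X);k=60
    B=blobs(f,col,25,[max(0,int(u[0]-k)),max(0,int(u[1]-k)),int(u[0]+k),int(u[1]+k)])
    if not B: print(n,'none');continue
    r=cv2.minAreaRect(B[0]);b=cv2.boxPoints(r);e=sorted([((b[i]+b[(i+1)%4])/2) for i in range(4)],key=lambda p:p[1])
    L=[(b[i]+b[(i+1)%4])/2 for i in range(4)];i=0 if np.linalg.norm(L[0]-L[2])>np.linalg.norm(L[1]-L[3]) else 1
    E[n]=sorted((L[i],L[i+2]),key=lambda p:p[1]);print(n,np.round(E[n]).tolist(),cv2.contourArea(B[0]))
if len(E)==2:
    t,b=[tri(E['scene'][i],E['side'][i]) for i in(0,1)];d=b-t
    print('top',np.round(t),'bottom',np.round(b),'L',np.round(np.linalg.norm(d)),'below horizontal',np.round(np.degrees(np.arctan2(-d[2],np.hypot(d[0],d[1])))))
E
python3 ang.py red
```

```text
25.7833 [-0.3 -0.1  0.1] [ 0.05 -0.12 -0.01] [491.4  50.2  17.9] 49.657603542685266
26.2 [1.  1.1 4.4] [ 0.08 -0.23  0.05] [490.2  50.6  20.1] 23.683513674549236
26.6167 [ 0.6 -0.5 -1.6] [ 0.11 -0.26 -0.03] [488.1  50.4 190.9] 23.686312151563833
27.0333 [ 0.2 -0.1 -1. ] [ 0.1  -0.21  0.01] [487.5  50.3 206.9] 24.01865963518844
27.45 [ 0.2 -0.6 -1.3] [ 0.11 -0.19  0.  ] [488.8  50.5 208.5] 23.8060706880042
scene [[371.0, 212.0], [381.0, 229.0]] 159.0
side [[365.0, 264.0], [382.0, 293.0]] 365.0
top [477.  54. 177.] bottom [437.  60. 105.] L 82.0 below horizontal 60.0
```

The red driver hangs 60° below horizontal from its butt end. I'll carry it over the nearest pocket, dip the blade in and straighten it against the pocket wall.

```bash
python3 plan.py 3 664.7 -37.8 292 190.4
```

```text
t 27.6 at [488.8  50.4 208.7] rot [-180.    -0.   173.5] w 24.1 q6 -79.0 F [-0.1 -1.2 -1.1]
x -0.062 y -0.023 z -0.028 yaw -0.098
x -0.059 y -0.029 z -0.028 yaw -0.098
x -0.056 y -0.034 z -0.028 yaw -0.098
```

```bash

python3 -m crank '[{"grip":0.0,"x":0,"y":0,"z":-0.02,"yaw":0},{"grip":0.0,"x":-0.015,"y":-0.006,"z":-0.04,"yaw":-0.03},{"grip":0.0,"x":-0.03,"y":-0.012,"z":-0.06,"yaw":-0.05},{"grip":0.0,"x":-0.045,"y":-0.018,"z":-0.075,"yaw":-0.075},{"grip":0.0,"x":-0.062,"y":-0.023,"z":-0.084,"yaw":-0.098}]' 12 >/dev/null
python3 -m crank '[{"grip":0.0,"x":-0.012,"y":-0.006,"z":0,"yaw":-0.02},{"grip":0.0,"x":-0.024,"y":-0.012,"z":0,"yaw":-0.04},{"grip":0.0,"x":-0.036,"y":-0.018,"z":0,"yaw":-0.06},{"grip":0.0,"x":-0.048,"y":-0.024,"z":0,"yaw":-0.08},{"grip":0.0,"x":-0.059,"y":-0.029,"z":0,"yaw":-0.098}]' >/dev/null
python3 -m crank '[{"grip":0.0,"x":-0.012,"y":-0.007,"z":0,"yaw":-0.02},{"grip":0.0,"x":-0.024,"y":-0.014,"z":0,"yaw":-0.04},{"grip":0.0,"x":-0.036,"y":-0.02,"z":0,"yaw":-0.06},{"grip":0.0,"x":-0.048,"y":-0.027,"z":0,"yaw":-0.08},{"grip":0.0,"x":-0.056,"y":-0.034,"z":0,"yaw":-0.098}]' >/dev/null
python3 -m crank '[{"grip":0.0,"x":0,"y":0,"z":0,"yaw":0},{"grip":0.0,"x":0,"y":0,"z":0,"yaw":0},{"grip":0.0,"x":0,"y":0,"z":0,"yaw":0},{"grip":0.0,"x":0,"y":0,"z":0,"yaw":0},{"grip":0.0,"x":0,"y":0,"z":0,"yaw":0}]' >/dev/null
python3 ang.py red;python3 plan.py 1 664.7 -37.8 233 190.4
```

```text
scene [[286.0, 199.0], [299.0, 217.0]] 198.0
side [[289.0, 182.0], [311.0, 210.0]] 403.5
top [654. -39. 263.] bottom [614. -45. 189.] L 85.0 below horizontal 61.0
t 29.3 at [664.6 -38.2 293.1] rot [-180.     0.  -169.6] w 23.9 q6 -105.0 F [-0.3  0.1 -0.4]
x -0.000 y 0.000 z 0.060 yaw -0.000
```

```bash
T(){ python3 -c "from workcell import *;import numpy as np;s=state();print(s['time_s'],np.round(s['force'],1),np.round(s['ee_pos'],1),s['gripper_width'])"; }
python3 -m crank '[{"grip":0.0,"x":0,"y":0,"z":0.015,"yaw":0},{"grip":0.0,"x":0,"y":0,"z":0.03,"yaw":0},{"grip":0.0,"x":0,"y":0,"z":0.04,"yaw":0},{"grip":0.0,"x":0,"y":0,"z":0.05,"yaw":0},{"grip":0.0,"x":0,"y":0,"z":0.058,"yaw":0}]' 8 >/dev/null;T
python3 -m crank '[{"grip":0.0,"x":0.008,"y":0,"z":-0.002,"yaw":0},{"grip":0.0,"x":0.016,"y":0,"z":-0.005,"yaw":0},{"grip":0.0,"x":0.024,"y":0,"z":-0.008,"yaw":0},{"grip":0.0,"x":0.032,"y":0,"z":-0.011,"yaw":0},{"grip":0.0,"x":0.04,"y":0,"z":-0.014,"yaw":0}]' 5 >/dev/null;T
python3 -m crank '[{"grip":0.0,"x":0.008,"y":0,"z":-0.001,"yaw":0},{"grip":0.0,"x":0.016,"y":0,"z":-0.002,"yaw":0},{"grip":0.0,"x":0.022,"y":0,"z":-0.003,"yaw":0},{"grip":0.0,"x":0.028,"y":0,"z":-0.004,"yaw":0},{"grip":0.0,"x":0.034,"y":0,"z":-0.004,"yaw":0}]' >/dev/null;T
python3 ang.py red
```

```text
29.7333 [ 0.2 -0.5 -0.3] [664.8 -38.4 233.9] 23.77648938553726
30.15 [-0.2 -0.3 -0.9] [625.  -45.9 250.3] 23.9651541053432
30.5667 [0.4 0.5 0.2] [591.7 -51.9 253.1] 23.909880931833083
scene [[302.0, 200.0], [304.0, 228.0]] 267.5
side [[321.0, 202.0], [324.0, 228.0]] 255.5
top [591. -52. 217.] bottom [588. -53. 136.] L 81.0 below horizontal 87.0
```

```bash
T(){ python3 -c "from workcell import *;import numpy as np;s=state();print(s['time_s'],np.round(s['force'],1),np.round(s['ee_pos'],1),s['gripper_width'])"; }
python3 -m crank '[{"grip":0.0,"x":-0.009,"y":0,"z":0,"yaw":0},{"grip":0.0,"x":-0.009,"y":0,"z":0.005,"yaw":0},{"grip":0.0,"x":-0.009,"y":0,"z":0.013,"yaw":0},{"grip":0.0,"x":-0.009,"y":0,"z":0.021,"yaw":0},{"grip":0.0,"x":-0.009,"y":0,"z":0.03,"yaw":0}]' 6 >/dev/null;T
python3 -m crank '[{"grip":0.0,"x":0,"y":0,"z":0.004,"yaw":0},{"grip":0.0,"x":0,"y":0,"z":0.008,"yaw":0},{"grip":0.0,"x":0,"y":0,"z":0.012,"yaw":0},{"grip":0.0,"x":0,"y":0,"z":0.016,"yaw":0},{"grip":0.0,"x":0,"y":0,"z":0.018,"yaw":0}]' 6 >/dev/null;T
```

```text
31.0833 [-0.7  0.1 -0.1] [600.9 -50.1 221.3] 23.50344587501966
31.5 [ 0.8 -0.  -1.4] [600.9 -50.2 204.3] 23.964485162838397
```

```bash
T(){ python3 -c "from workcell import *;import numpy as np;s=state();print(s['time_s'],np.round(s['force'],1),np.round(s['ee_pos'],1),s['gripper_width'])"; }
python3 -m crank '[{"grip":0.0,"x":0,"y":0,"z":0.002,"yaw":0},{"grip":0.0,"x":0,"y":0,"z":0.004,"yaw":0},{"grip":0.0,"x":0,"y":0,"z":0.005,"yaw":0},{"grip":0.0,"x":0,"y":0,"z":0.006,"yaw":0},{"grip":0.0,"x":0,"y":0,"z":0.007,"yaw":0}]' 5 >/dev/null;T
python3 -m crank '[{"grip":0.03,"x":0,"y":0,"z":0,"yaw":0},{"grip":0.036,"x":0,"y":0,"z":0,"yaw":0},{"grip":0.042,"x":0,"y":0,"z":0,"yaw":0},{"grip":0.045,"x":0,"y":0,"z":0,"yaw":0},{"grip":0.045,"x":0,"y":0,"z":0,"yaw":0}]' 15 >/dev/null;T
python3 -m crank '[{"grip":0.045,"x":0,"y":0,"z":-0.02,"yaw":0},{"grip":0.045,"x":0,"y":0,"z":-0.04,"yaw":0},{"grip":0.045,"x":0,"y":0,"z":-0.06,"yaw":0},{"grip":0.045,"x":0,"y":0,"z":-0.08,"yaw":0},{"grip":0.05,"x":0,"y":0,"z":-0.09,"yaw":0}]' >/dev/null
sed -i 's/X=np.array(s.*40\];/X=np.array(s["ee_pos"])-[0,0,40] if len(sys.argv)<3 else np.array(eval(sys.argv[2]));/' ang.py
python3 ang.py red '[600,-50,160]'; python3 plan.py 2 490 -20 270 180
```

```text
31.9167 [-0.2  0.5  7.2] [602.1 -50.2 199.4] 23.945369789302394
32.3333 [ 0.1 -0.2 -0.3] [600.9 -50.2 197.6] 44.84963484896861
scene [[299.0, 223.0], [300.0, 241.0]] 147.5
side [[313.0, 220.0], [317.0, 238.0]] 164.5
top [609. -48. 164.] bottom [603. -50. 106.] L 59.0 below horizontal 84.0
t 32.9 at [601.9 -50.3 289.6] rot [-179.9    0.2 -169.6] w 49.8 q6 -106.0 F [0.9 0.9 0.2]
x 0.052 y 0.025 z 0.010 yaw 0.091
x 0.054 y 0.020 z 0.010 yaw 0.091
```

The red driver stands in its pocket (floor contact felt, butt at about 200 mm). Next, the orange one.

```bash

python3 -m crank '[{"grip":0.06,"x":0.052,"y":0.025,"z":0.0,"yaw":0.091},{"grip":0.06,"x":0.052,"y":0.025,"z":0.0,"yaw":0.091},{"grip":0.06,"x":0.052,"y":0.025,"z":0.0,"yaw":0.091},{"grip":0.06,"x":0.052,"y":0.025,"z":0.0,"yaw":0.091},{"grip":0.06,"x":0.052,"y":0.025,"z":0.0,"yaw":0.091}]' >/dev/null
python3 -m crank '[{"grip":0.06,"x":0.054,"y":0.02,"z":0.0,"yaw":0.091},{"grip":0.06,"x":0.054,"y":0.02,"z":0.0,"yaw":0.091},{"grip":0.06,"x":0.054,"y":0.02,"z":0.0,"yaw":0.091},{"grip":0.06,"x":0.054,"y":0.02,"z":0.0,"yaw":0.091},{"grip":0.06,"x":0.054,"y":0.02,"z":0.0,"yaw":0.091}]' >/dev/null
python3 drv.py w6 ; python3 plan.py 1 490 -20 270 180
python3 - <<'E'
from h import *
f=cv2.imread('pics/cupc_side.png')[:,:,::-1].copy()
f=grab_frame('side')
for col in('orange','yellow'):
    for b in blobs(f,col,150): r=axis('side',b,12);print('side',col,np.round(r[0]),np.round(r[1]))
E
```

```text
orange centre [437.  -11.2] L W [79.2 23.6] axis [-0.995  0.101] 174.2 V beyond +/- [np.uint8(229), np.uint8(34)]
orange centre [ 366.9 -241.3] L W [60.4 43. ] axis [-0.976  0.216] 167.5 V beyond +/- [np.uint8(234), np.uint8(143)]
yellow centre [ 428.1 -137.5] L W [79.5 25.7] axis [-0.976  0.218] 167.4 V beyond +/- [np.uint8(230), np.uint8(34)]
t 33.7 at [491.3 -20.2 287.6] rot [-180.     0.   179.9] w 59.9 q6 -94.0 F [-0.1  0.5  0.4]
x 0.001 y 0.000 z 0.018 yaw -0.001
side orange [438. -11.] [35. 81.]
side yellow [ 429. -141.] [36. 83.]
```

```bash
T(){ python3 -c "from workcell import *;import numpy as np;s=state();print(s['time_s'],np.round(s['force'],1),np.round(s['ee_pos'],1),s['gripper_width'])"; }
python3 -m crank '[{"grip":0.05,"x":-0.008,"y":0.003,"z":0.03,"yaw":0.103},{"grip":0.05,"x":-0.008,"y":0.003,"z":0.07,"yaw":0.103},{"grip":0.05,"x":-0.008,"y":0.003,"z":0.11,"yaw":0.103},{"grip":0.05,"x":-0.008,"y":0.003,"z":0.15,"yaw":0.103},{"grip":0.05,"x":-0.008,"y":0.003,"z":0.18,"yaw":0.103}]' 20 >/dev/null;T
python3 -m crank '[{"grip":0.05,"x":0,"y":0,"z":0.025,"yaw":0},{"grip":0.05,"x":0,"y":0,"z":0.05,"yaw":0},{"grip":0.05,"x":0,"y":0,"z":0.07,"yaw":0},{"grip":0.05,"x":0,"y":0,"z":0.085,"yaw":0},{"grip":0.05,"x":0,"y":0,"z":0.088,"yaw":0}]' >/dev/null;T
python3 plan.py 1 499.7 -17.5 20 174
```

```text
34.2 [-0.6 -0.6 -1.1] [497.3 -17.1 104.6] 49.734917427984115
34.6167 [-0.5  0.2 -0.9] [496.9 -17.1  16.9] 49.77587551558306
t 34.6 at [496.9 -17.1  16.9] rot [-180.    -0.3  174. ] w 49.8 q6 -87.0 F [-0.5  0.2 -0.9]
x -0.003 y -0.000 z -0.003 yaw 0.001
```

```bash
T(){ python3 -c "from workcell import *;import numpy as np;s=state();print(s['time_s'],np.round(s['force'],1),np.round(s['ee_pos'],1),s['gripper_width'])"; }
python3 -m crank '[{"grip":0.03,"x":-0.003,"y":0,"z":-0.003,"yaw":0},{"grip":0.0,"x":-0.003,"y":0,"z":-0.003,"yaw":0},{"grip":0.0,"x":-0.003,"y":0,"z":-0.003,"yaw":0},{"grip":0.0,"x":-0.003,"y":0,"z":-0.003,"yaw":0},{"grip":0.0,"x":-0.003,"y":0,"z":-0.003,"yaw":0}]' 15 >/dev/null;T
python3 -m crank '[{"grip":0.0,"x":0,"y":0,"z":-0.02,"yaw":0},{"grip":0.0,"x":0,"y":0,"z":-0.05,"yaw":0},{"grip":0.0,"x":0,"y":0,"z":-0.09,"yaw":0},{"grip":0.0,"x":0,"y":0,"z":-0.13,"yaw":0},{"grip":0.0,"x":0,"y":0,"z":-0.17,"yaw":0}]' 8 >/dev/null;T
python3 -m crank '[{"grip":0.0,"x":0,"y":0,"z":-0.02,"yaw":0},{"grip":0.0,"x":0,"y":0,"z":-0.04,"yaw":0},{"grip":0.0,"x":0,"y":0,"z":-0.06,"yaw":0},{"grip":0.0,"x":0,"y":0,"z":-0.08,"yaw":0},{"grip":0.0,"x":0,"y":0,"z":-0.1,"yaw":0}]' 5 >/dev/null;T
python3 -m crank '[{"grip":0.0,"x":0,"y":0,"z":0,"yaw":0},{"grip":0.0,"x":0,"y":0,"z":0,"yaw":0},{"grip":0.0,"x":0,"y":0,"z":0,"yaw":0},{"grip":0.0,"x":0,"y":0,"z":0,"yaw":0},{"grip":0.0,"x":0,"y":0,"z":0,"yaw":0}]' 3 >/dev/null;T
python3 ang.py orange; python3 plan.py 3 678.5 -106.5 292 190.4
```

```text
35.0333 [-0.1 -0.1  2. ] [501.7 -17.3  23.9] 24.211902541758395
35.45 [ 1.2 -0.3 -1.3] [500.1 -17.2 194.9] 24.02042930895182
35.8667 [ 1.1 -0.8 -1.8] [500.2 -17.2 294.2] 23.827701285656804
36.2833 [ 0.1  0.5 -1.8] [500.2 -17.2 291.4] 23.851335070266416
scene [[343.0, 176.0], [346.0, 203.0]] 259.5
side [[365.0, 209.0], [370.0, 241.0]] 368.5
top [497. -16. 254.] bottom [480. -15. 169.] L 87.0 below horizontal 79.0
t 36.4 at [500.4 -17.2 291.8] rot [-1.800e+02 -1.000e-01  1.741e+02] w 23.8 q6 -87.0 F [ 0.4 -0.4 -1.7]
x -0.062 y -0.023 z -0.000 yaw -0.095
x -0.060 y -0.029 z -0.000 yaw -0.095
x -0.057 y -0.035 z -0.000 yaw -0.095
```

```bash
T(){ python3 -c "from workcell import *;import numpy as np;s=state();print(s['time_s'],np.round(s['force'],1),np.round(s['ee_pos'],1),s['gripper_width'])"; }
python3 -m crank '[{"grip":0.0,"x":-0.002,"y":-0.015,"z":-0.01,"yaw":-0.06},{"grip":0.0,"x":-0.005,"y":-0.035,"z":-0.017,"yaw":-0.12},{"grip":0.0,"x":-0.008,"y":-0.055,"z":-0.022,"yaw":-0.18},{"grip":0.0,"x":-0.011,"y":-0.075,"z":-0.027,"yaw":-0.24},{"grip":0.0,"x":-0.0145,"y":-0.095,"z":-0.027,"yaw":-0.284}]' 12 >/dev/null;T
python3 -m crank '[{"grip":0.0,"x":-0.01,"y":-0.002,"z":0,"yaw":0},{"grip":0.0,"x":-0.025,"y":-0.005,"z":0,"yaw":0},{"grip":0.0,"x":-0.04,"y":-0.0075,"z":0,"yaw":0},{"grip":0.0,"x":-0.055,"y":-0.01,"z":0,"yaw":0},{"grip":0.0,"x":-0.066,"y":-0.0125,"z":0,"yaw":0}]' >/dev/null;T
python3 -m crank '[{"grip":0.0,"x":-0.015,"y":-0.003,"z":0,"yaw":0},{"grip":0.0,"x":-0.03,"y":-0.006,"z":0,"yaw":0},{"grip":0.0,"x":-0.045,"y":-0.009,"z":0,"yaw":0},{"grip":0.0,"x":-0.058,"y":-0.0115,"z":0,"yaw":0},{"grip":0.0,"x":-0.066,"y":-0.0125,"z":0,"yaw":0}]' >/dev/null;T
python3 -m crank '[{"grip":0.0,"x":0,"y":0,"z":0,"yaw":0},{"grip":0.0,"x":0,"y":0,"z":0,"yaw":0},{"grip":0.0,"x":0,"y":0,"z":0,"yaw":0},{"grip":0.0,"x":0,"y":0,"z":0,"yaw":0},{"grip":0.0,"x":0,"y":0,"z":0,"yaw":0}]' >/dev/null;T
python3 ang.py orange;python3 plan.py 1 639.2 -113.7 318 190.4;python3 ang.py red '[600,-50,160]'
```

```text
36.8 [ 0.6  0.5 -0.2] [ 505.6 -114.1  320.4] 23.76780892310059
37.2167 [-0.2  0.7 -0.5] [ 573.8 -113.2  318.9] 23.906289358607346
37.6333 [ 0.7  0.1 -0.9] [ 641.1 -113.6  318.5] 23.823123060132072
38.05 [ 0.1  0.9 -0.3] [ 639.2 -114.1  320.2] 24.064894193666717
scene [[267.0, 174.0], [273.0, 201.0]] 290.0
side [[309.0, 154.0], [316.0, 183.0]] 327.5
top [ 636. -115.  280.] bottom [ 622. -115.  203.] L 79.0 below horizontal 80.0
t 38.1 at [ 639.3 -114.2  320.2] rot [-180.     0.  -169.7] w 23.9 q6 -111.0 F [-0.4 -0.2 -1.1]
x 0.000 y 0.000 z 0.002 yaw -0.001
scene [[299.0, 223.0], [300.0, 241.0]] 150.5
side [[313.0, 220.0], [317.0, 238.0]] 164.5
top [609. -48. 164.] bottom [603. -50. 106.] L 59.0 below horizontal 84.0
```

```bash
T(){ python3 -c "from workcell import *;import numpy as np;s=state();print(s['time_s'],np.round(s['force'],1),np.round(s['ee_pos'],1),s['gripper_width'])"; }
python3 -m crank '[{"grip":0.0,"x":0,"y":-0.0015,"z":0.015,"yaw":0},{"grip":0.0,"x":0,"y":-0.0015,"z":0.03,"yaw":0},{"grip":0.0,"x":0,"y":-0.0015,"z":0.045,"yaw":0},{"grip":0.0,"x":0,"y":-0.0015,"z":0.06,"yaw":0},{"grip":0.0,"x":0,"y":-0.0015,"z":0.068,"yaw":0}]' 10 >/dev/null;T
python3 -m crank '[{"grip":0.0,"x":0.007,"y":0,"z":0,"yaw":0},{"grip":0.0,"x":0.014,"y":0,"z":0,"yaw":0},{"grip":0.0,"x":0.021,"y":0,"z":0,"yaw":0},{"grip":0.0,"x":0.028,"y":0,"z":0,"yaw":0},{"grip":0.0,"x":0.035,"y":0,"z":0,"yaw":0}]' 5 >/dev/null;T
python3 ang.py orange
```

```text
38.6667 [-0.9  0.  -1.1] [ 639.1 -115.5  249.9] 24.040361858064117
39.0833 [-0.3 -0.1  0.2] [ 605.1 -122.2  253.1] 23.780067497331203
scene [[276.0, 192.0], [279.0, 220.0]] 269.0
side [[325.0, 180.0], [325.0, 206.0]] 261.0
top [ 604. -123.  212.] bottom [ 604. -120.  135.] L 77.0 below horizontal 87.0
```

```bash
T(){ python3 -c "from workcell import *;import numpy as np;s=state();print(s['time_s'],np.round(s['force'],1),np.round(s['ee_pos'],1),s['gripper_width'])"; }
python3 -m crank '[{"grip":0.0,"x":-0.009,"y":0.001,"z":0,"yaw":0},{"grip":0.0,"x":-0.009,"y":0.001,"z":0.006,"yaw":0},{"grip":0.0,"x":-0.009,"y":0.001,"z":0.014,"yaw":0},{"grip":0.0,"x":-0.009,"y":0.001,"z":0.022,"yaw":0},{"grip":0.0,"x":-0.009,"y":0.001,"z":0.03,"yaw":0}]' 6 >/dev/null;T
python3 -m crank '[{"grip":0.0,"x":0,"y":0,"z":0.004,"yaw":0},{"grip":0.0,"x":0,"y":0,"z":0.008,"yaw":0},{"grip":0.0,"x":0,"y":0,"z":0.012,"yaw":0},{"grip":0.0,"x":0,"y":0,"z":0.015,"yaw":0},{"grip":0.0,"x":0,"y":0,"z":0.018,"yaw":0}]' 6 >/dev/null;T
python3 -m crank '[{"grip":0.0,"x":0,"y":0,"z":0.001,"yaw":0},{"grip":0.0,"x":0,"y":0,"z":0.002,"yaw":0},{"grip":0.0,"x":0,"y":0,"z":0.003,"yaw":0},{"grip":0.0,"x":0,"y":0,"z":0.004,"yaw":0},{"grip":0.0,"x":0,"y":0,"z":0.004,"yaw":0}]' 5 >/dev/null;T
```

```text
39.6 [-0.8 -0.2 -2.1] [ 614.  -119.2  220.1] 23.99965128009234
40.0167 [-1.2  0.3  7.7] [ 614.3 -119.3  203.7] 24.07105455606032
40.4333 [ 1.3 -0.6  6.9] [ 615.7 -119.5  202.1] 24.15327539734968
```

Floor felt. Release, rise, then look at the yellow driver.

```bash

python3 -m crank '[{"grip":0.03,"x":0,"y":0,"z":0,"yaw":0},{"grip":0.036,"x":0,"y":0,"z":0,"yaw":0},{"grip":0.042,"x":0,"y":0,"z":0,"yaw":0},{"grip":0.045,"x":0,"y":0,"z":0,"yaw":0},{"grip":0.045,"x":0,"y":0,"z":0,"yaw":0}]' 15 >/dev/null
python3 -m crank '[{"grip":0.045,"x":0,"y":0,"z":-0.02,"yaw":0},{"grip":0.045,"x":0,"y":0,"z":-0.04,"yaw":0},{"grip":0.045,"x":0,"y":0,"z":-0.06,"yaw":0},{"grip":0.045,"x":0,"y":0,"z":-0.08,"yaw":0},{"grip":0.05,"x":0,"y":0,"z":-0.09,"yaw":0}]' >/dev/null
python3 -m crank '[{"grip":0.06,"x":0.04,"y":0.01,"z":0.0,"yaw":0.05},{"grip":0.06,"x":0.08,"y":0.02,"z":0.0,"yaw":0.1},{"grip":0.06,"x":0.115,"y":0.025,"z":0,"yaw":0.2},{"grip":0.06,"x":0.115,"y":0.025,"z":0.0,"yaw":0.3},{"grip":0.06,"x":0.115,"y":0.025,"z":0.0,"yaw":0.4}]' >/dev/null
python3 ang.py orange '[613,-119,160]'; python3 ang.py red '[600,-50,160]'; python3 drv.py w7; python3 plan.py 1 490 -150 120 167.4
```

```text
scene [[273.0, 214.0], [276.0, 231.0]] 157.0
side [[316.0, 196.0], [321.0, 215.0]] 147.0
top [ 623. -117.  165.] bottom [ 614. -120.  105.] L 62.0 below horizontal 81.0
scene [[299.0, 223.0], [300.0, 241.0]] 149.5
side [[313.0, 220.0], [317.0, 238.0]] 163.0
top [609. -48. 164.] bottom [603. -50. 106.] L 59.0 below horizontal 84.0
yellow centre [ 427.9 -139.1] L W [78.1 23.5] axis [-0.976  0.22 ] 167.3 V beyond +/- [np.uint8(228), np.uint8(34)]
t 41.9 at [ 496.8 -115.3  289.4] rot [-180.    -0.   167.5] w 60.2 q6 -92.0 F [ 0.2 -0.  -0.2]
x -0.001 y -0.035 z 0.169 yaw 0.002
```

```bash
T(){ python3 -c "from workcell import *;import numpy as np;s=state();print(s['time_s'],np.round(s['force'],1),np.round(s['ee_pos'],1),s['gripper_width'])"; }
python3 -m crank '[{"grip":0.05,"x":-0.001,"y":-0.02,"z":0.03,"yaw":0},{"grip":0.05,"x":-0.001,"y":-0.038,"z":0.07,"yaw":0},{"grip":0.05,"x":-0.001,"y":-0.038,"z":0.11,"yaw":0},{"grip":0.05,"x":-0.001,"y":-0.038,"z":0.15,"yaw":0},{"grip":0.05,"x":-0.001,"y":-0.038,"z":0.18,"yaw":0}]' 20 >/dev/null;T
python3 -m crank '[{"grip":0.05,"x":0,"y":0,"z":0.025,"yaw":0},{"grip":0.05,"x":0,"y":0,"z":0.05,"yaw":0},{"grip":0.05,"x":0,"y":0,"z":0.07,"yaw":0},{"grip":0.05,"x":0,"y":0,"z":0.084,"yaw":0},{"grip":0.05,"x":0,"y":0,"z":0.086,"yaw":0}]' >/dev/null;T
python3 plan.py 1 489.5 -152.4 23 167.3
```

```text
42.35 [ 0.4  0.2 -0.9] [ 488.  -152.5  106.4] 50.25949971216222
42.7667 [-0.4  0.3 -0.3] [ 487.8 -152.1   20.8] 49.94271094434125
t 42.8 at [ 487.8 -152.1   20.8] rot [180.   -0.3 167.5] w 49.9 q6 -96.0 F [-0.4  0.3 -0.3]
x -0.002 y 0.000 z -0.002 yaw 0.003
```

```bash
T(){ python3 -c "from workcell import *;import numpy as np;s=state();print(s['time_s'],np.round(s['force'],1),np.round(s['ee_pos'],1),s['gripper_width'])"; }
python3 -m crank '[{"grip":0.03,"x":-0.002,"y":0,"z":-0.003,"yaw":0},{"grip":0.0,"x":-0.002,"y":0,"z":-0.003,"yaw":0},{"grip":0.0,"x":-0.002,"y":0,"z":-0.003,"yaw":0},{"grip":0.0,"x":-0.002,"y":0,"z":-0.003,"yaw":0},{"grip":0.0,"x":-0.002,"y":0,"z":-0.003,"yaw":0}]' 15 >/dev/null;T
python3 -m crank '[{"grip":0.0,"x":0,"y":0,"z":-0.02,"yaw":0},{"grip":0.0,"x":0,"y":0,"z":-0.05,"yaw":0},{"grip":0.0,"x":0,"y":0,"z":-0.09,"yaw":0},{"grip":0.0,"x":0,"y":0,"z":-0.13,"yaw":0},{"grip":0.0,"x":0,"y":0,"z":-0.17,"yaw":0}]' 8 >/dev/null;T
python3 -m crank '[{"grip":0.0,"x":0,"y":0,"z":-0.02,"yaw":0},{"grip":0.0,"x":0,"y":0,"z":-0.04,"yaw":0},{"grip":0.0,"x":0,"y":0,"z":-0.07,"yaw":0},{"grip":0.0,"x":0,"y":0,"z":-0.1,"yaw":0},{"grip":0.0,"x":0,"y":0,"z":-0.125,"yaw":0}]' 5 >/dev/null;T
python3 -m crank '[{"grip":0.0,"x":0,"y":0,"z":0,"yaw":0},{"grip":0.0,"x":0,"y":0,"z":0,"yaw":0},{"grip":0.0,"x":0,"y":0,"z":0,"yaw":0},{"grip":0.0,"x":0,"y":0,"z":0,"yaw":0},{"grip":0.0,"x":0,"y":0,"z":0,"yaw":0}]' 3 >/dev/null;T
python3 ang.py yellow; python3 plan.py 3 652 -182.6 320 190.4
```

```text
43.1833 [ 0.3 -1.4  3. ] [ 492.1 -153.3   27.9] 23.655104562549752
43.6 [ 0.8 -0.9 -1.2] [ 490.6 -152.8  198.9] 23.715535438274113
44.0167 [ 0.2  0.2 -0.8] [ 491.  -153.   324.3] 23.648152370391585
44.4333 [-0.9 -0.3 -1. ] [ 490.6 -152.8  320.3] 23.618179177636684
scene [[317.0, 194.0], [299.0, 194.0]] 206.0
side [[385.0, 155.0], [390.0, 186.0]] 352.5
top [ 497. -121.  213.] bottom [ 472. -192.  126.] L 115.0 below horizontal 49.0
t 44.5 at [ 490.9 -152.9  320.7] rot [ 1.800e+02 -1.000e-01  1.674e+02] w 23.7 q6 -96.0 F [ 0.1 -0.8 -1. ]
x -0.055 y 0.002 z 0.000 yaw -0.134
x -0.054 y -0.005 z 0.000 yaw -0.134
x -0.053 y -0.012 z 0.000 yaw -0.134
```

```bash
T(){ python3 -c "from workcell import *;import numpy as np;s=state();print(s['time_s'],np.round(s['force'],1),np.round(s['ee_pos'],1),s['gripper_width'])"; }
python3 -m crank '[{"grip":0.0,"x":-0.008,"y":0,"z":0,"yaw":-0.027},{"grip":0.0,"x":-0.02,"y":0.001,"z":0,"yaw":-0.054},{"grip":0.0,"x":-0.032,"y":0.001,"z":0,"yaw":-0.08},{"grip":0.0,"x":-0.044,"y":0.002,"z":0,"yaw":-0.107},{"grip":0.0,"x":-0.055,"y":0.002,"z":0,"yaw":-0.134}]' 12 >/dev/null
python3 -m crank '[{"grip":0.0,"x":-0.011,"y":-0.001,"z":0,"yaw":-0.027},{"grip":0.0,"x":-0.022,"y":-0.002,"z":0,"yaw":-0.054},{"grip":0.0,"x":-0.032,"y":-0.003,"z":0,"yaw":-0.08},{"grip":0.0,"x":-0.043,"y":-0.004,"z":0,"yaw":-0.107},{"grip":0.0,"x":-0.054,"y":-0.005,"z":0,"yaw":-0.134}]' >/dev/null
python3 -m crank '[{"grip":0.0,"x":-0.013,"y":-0.003,"z":0,"yaw":-0.03},{"grip":0.0,"x":-0.026,"y":-0.006,"z":0,"yaw":-0.06},{"grip":0.0,"x":-0.039,"y":-0.009,"z":0,"yaw":-0.09},{"grip":0.0,"x":-0.048,"y":-0.011,"z":0,"yaw":-0.12},{"grip":0.0,"x":-0.053,"y":-0.012,"z":0,"yaw":-0.134}]' >/dev/null
python3 -m crank '[{"grip":0.0,"x":0,"y":0,"z":0,"yaw":0},{"grip":0.0,"x":0,"y":0,"z":0,"yaw":0},{"grip":0.0,"x":0,"y":0,"z":0,"yaw":0},{"grip":0.0,"x":0,"y":0,"z":0,"yaw":0},{"grip":0.0,"x":0,"y":0,"z":0,"yaw":0}]' >/dev/null;T
sed -i 's/k=60/k=45/' ang.py; python3 ang.py yellow '[645,-183,255]'; python3 plan.py 1 652 -182.6 320 190.4
```

```text
46.2 [-0.5 -1.1 -1.7] [ 651.8 -182.1  322.2] 24.09245078893642
scene [[242.0, 166.0], [251.0, 191.0]] 234.0
side [[312.0, 134.0], [322.0, 162.0]] 273.0
top [ 648. -182.  280.] bottom [ 628. -185.  203.] L 80.0 below horizontal 75.0
t 46.3 at [ 651.9 -182.1  322.2] rot [-180.     0.  -169.6] w 23.7 q6 -117.0 F [-0.8 -0.8 -1. ]
x 0.000 y -0.000 z 0.002 yaw 0.001
```

```bash
T(){ python3 -c "from workcell import *;import numpy as np;s=state();print(s['time_s'],np.round(s['force'],1),np.round(s['ee_pos'],1),s['gripper_width'])"; }
python3 -m crank '[{"grip":0.0,"x":-0.003,"y":-0.0015,"z":0.015,"yaw":0},{"grip":0.0,"x":-0.003,"y":-0.0015,"z":0.03,"yaw":0},{"grip":0.0,"x":-0.003,"y":-0.0015,"z":0.045,"yaw":0},{"grip":0.0,"x":-0.003,"y":-0.0015,"z":0.06,"yaw":0},{"grip":0.0,"x":-0.003,"y":-0.0015,"z":0.068,"yaw":0}]' 10 >/dev/null;T
python3 -m crank '[{"grip":0.0,"x":0.008,"y":0,"z":-0.001,"yaw":0},{"grip":0.0,"x":0.016,"y":0,"z":-0.002,"yaw":0},{"grip":0.0,"x":0.024,"y":0,"z":-0.003,"yaw":0},{"grip":0.0,"x":0.031,"y":0,"z":-0.003,"yaw":0},{"grip":0.0,"x":0.038,"y":0,"z":-0.003,"yaw":0}]' 5 >/dev/null;T
python3 ang.py yellow '[615,-189,195]'
```

```text
46.7167 [-0.1  0.6 -1. ] [ 654.6 -182.8  251.9] 24.14136473594756
47.1333 [ 0.9  0.  -1.8] [ 617.6 -190.3  258.4] 24.300025462628017
scene [[251.0, 183.0], [256.0, 210.0]] 261.0
side [[326.0, 159.0], [329.0, 184.0]] 216.5
top [ 619. -189.  215.] bottom [ 615. -190.  135.] L 79.0 below horizontal 87.0
```

```bash
T(){ python3 -c "from workcell import *;import numpy as np;s=state();print(s['time_s'],np.round(s['force'],1),np.round(s['ee_pos'],1),s['gripper_width'])"; }
python3 -m crank '[{"grip":0.0,"x":-0.009,"y":0.0005,"z":0,"yaw":0},{"grip":0.0,"x":-0.009,"y":0.0005,"z":0.006,"yaw":0},{"grip":0.0,"x":-0.009,"y":0.0005,"z":0.014,"yaw":0},{"grip":0.0,"x":-0.009,"y":0.0005,"z":0.022,"yaw":0},{"grip":0.0,"x":-0.009,"y":0.0005,"z":0.03,"yaw":0}]' 6 >/dev/null;T
python3 -m crank '[{"grip":0.0,"x":0,"y":0,"z":0.004,"yaw":0},{"grip":0.0,"x":0,"y":0,"z":0.008,"yaw":0},{"grip":0.0,"x":0,"y":0,"z":0.012,"yaw":0},{"grip":0.0,"x":0,"y":0,"z":0.015,"yaw":0},{"grip":0.0,"x":0,"y":0,"z":0.018,"yaw":0}]' 6 >/dev/null;T
python3 -m crank '[{"grip":0.0,"x":0,"y":0,"z":0.001,"yaw":0},{"grip":0.0,"x":0,"y":0,"z":0.002,"yaw":0},{"grip":0.0,"x":0,"y":0,"z":0.003,"yaw":0},{"grip":0.0,"x":0,"y":0,"z":0.004,"yaw":0},{"grip":0.0,"x":0,"y":0,"z":0.004,"yaw":0}]' 5 >/dev/null;T
```

```text
47.65 [-0.1  0.8 -2.1] [ 626.7 -187.6  225. ] 23.89218994451538
48.0667 [-0.7 -0.8 -1.6] [ 626.9 -187.9  208.7] 23.898909435552397
48.4833 [ 0.4 -0.2  4.5] [ 627.8 -188.1  206.6] 24.185895442541508
```

```bash

python3 -m crank '[{"grip":0.03,"x":0,"y":0,"z":0,"yaw":0},{"grip":0.036,"x":0,"y":0,"z":0,"yaw":0},{"grip":0.042,"x":0,"y":0,"z":0,"yaw":0},{"grip":0.045,"x":0,"y":0,"z":0,"yaw":0},{"grip":0.045,"x":0,"y":0,"z":0,"yaw":0}]' 15 >/dev/null
python3 -m crank '[{"grip":0.045,"x":0,"y":0,"z":-0.02,"yaw":0},{"grip":0.045,"x":0,"y":0,"z":-0.04,"yaw":0},{"grip":0.045,"x":0,"y":0,"z":-0.06,"yaw":0},{"grip":0.045,"x":0,"y":0,"z":-0.08,"yaw":0},{"grip":0.05,"x":0,"y":0,"z":-0.09,"yaw":0}]' >/dev/null
python3 ang.py yellow '[625,-188,160]'; python3 plan.py 2 620 -405 295 150
```

```text
scene [[249.0, 205.0], [253.0, 222.0]] 150.0
side [[323.0, 164.0], [313.0, 164.0]] 78.5
top [ 633. -197.  168.] bottom [ 654. -169.  161.] L 36.0 below horizontal 11.0
t 49.4 at [ 627.6 -188.1  296.8] rot [-179.9    0.2 -169.6] w 49.9 q6 -118.0 F [ 0.4 -0.3  0.1]
x 0.023 y -0.106 z 0.001 yaw 0.353
x -0.015 y -0.108 z 0.001 yaw 0.353
```

```bash

python3 -m crank '[{"grip":0.09,"x":0.023,"y":-0.106,"z":0,"yaw":0.353},{"grip":0.09,"x":0.023,"y":-0.106,"z":0,"yaw":0.353},{"grip":0.09,"x":0.023,"y":-0.106,"z":0,"yaw":0.353},{"grip":0.09,"x":0.023,"y":-0.106,"z":0,"yaw":0.353},{"grip":0.09,"x":0.023,"y":-0.106,"z":0,"yaw":0.353}]' >/dev/null
python3 -m crank '[{"grip":0.09,"x":-0.015,"y":-0.108,"z":0,"yaw":0.353},{"grip":0.09,"x":-0.015,"y":-0.108,"z":0,"yaw":0.353},{"grip":0.09,"x":-0.015,"y":-0.108,"z":0,"yaw":0.353},{"grip":0.09,"x":-0.015,"y":-0.108,"z":0,"yaw":0.353},{"grip":0.09,"x":-0.015,"y":-0.108,"z":0,"yaw":0.353}]' >/dev/null
python3 ang.py yellow '[625,-188,160]'
python3 - <<'E'
from h import *
import pickle
c=camera_model('wrist');f=grab_frame('wrist');pickle.dump(c,open('w8.pkl','wb'));cv2.imwrite('pics/w8.png',f[:,:,::-1])
P=lambda X:(lambda v:np.round(v[:2]/v[2]).astype(int))(np.array(c['intrinsics'])@(np.array(c['R'])@np.array(X)+c['t']))
print(state()['ee_pos'],'pad px',P([560,-370,5]),'tin',P([367,-250,75]))
h=cv2.cvtColor(f,cv2.COLOR_RGB2HSV);u=P([560,-370,5])
for col,lo,hi in(('pad',(0,0,200),(180,60,255)),('plate',(0,0,110),(180,40,199)),('black',(0,0,0),(180,255,60)),('green',(45,80,50),(90,255,255))):
    m=cv2.inRange(h,np.array(lo),np.array(hi));m[300:]=0
    m=cv2.morphologyEx(m,cv2.MORPH_OPEN,np.ones((3,3)))
    for b in sorted(cv2.findContours(m,0,1)[0],key=cv2.contourArea)[::-1][:3]:
        if cv2.contourArea(b)<80: continue
        q=np.array([ray('w',p,5,c) for p in b[:,0].astype(float)],np.float32);r=cv2.minAreaRect(q)
        print(col,cv2.boundingRect(b),int(cv2.contourArea(b)),'world',np.round(r[0],1),np.round(r[1],1),round(r[2],1), np.round(cv2.fitEllipse(q)[0],1) if len(q)>5 else '')
E
```

```text
scene [[249.0, 205.0], [253.0, 222.0]] 149.5
side [[319.0, 175.0], [322.0, 192.0]] 79.0
top [ 635. -185.  164.] bottom [ 630. -185.  111.] L 53.0 below horizontal 85.0
[ 620.37311615 -402.98127162  294.79425296] pad px [323 143] tin [ 333 -162]
pad (283, 105, 76, 79) 4597 world [ 561.  -373.7] [82.8 83. ] 60.2 [ 561. -374.]
pad (621, 151, 19, 40) 490 world [758.4 -87.5] [19.6 43. ] 72.6 [755.7 -84.7]
pad (58, 278, 37, 22) 452 world [ 564.9 -720. ] [38.3 26.5] 11.6 [ 560.8 -719.1]
black (328, 201, 101, 95) 5124 world [ 695.5 -376.7] [106.7  84.1] 89.9 [ 699.1 -376.5]
black (0, 161, 86, 52) 994 world [ 442.  -670.1] [121.7  12.8] 89.9 [ 442.1 -673.1]
black (591, 85, 46, 48) 973 world [681.2 -84.4] [41.3 49.2] 53.6 [685.3 -80.4]
green (0, 231, 25, 69) 797 world [ 501.3 -765.8] [27.9 88.1] 47.5 [ 497.5 -767.2]
green (337, 207, 54, 36) 560 world [ 661.9 -376. ] [70.4 12.6] 89.9 [ 662.  -375.7]
green (368, 243, 18, 17) 198 world [ 699.2 -376.9] [18.4 18.3] 88.4 [ 699.4 -376.8]
```

The wrist view, read numerically, gives the pad centre at (561,−374) and the window square to world +x, so the mark has to face +x. The yellow driver stands. Now the tin.

```bash
python3 plan.py 2 427 -285 290 150; sed -n 1,1p /dev/null
```

```text
t 50.4 at [ 620.4 -403.   294.8] rot [180.   -0.  150.2] w 89.9 q6 -94.0 F [ 0.1  1.3 -0.2]
x 0.113 y 0.003 z 0.002 yaw 0.002
x 0.113 y 0.003 z 0.002 yaw 0.002
```

```bash

python3 -m crank '[{"grip":0.09,"x":0.113,"y":0.003,"z":0,"yaw":0},{"grip":0.09,"x":0.113,"y":0.003,"z":0,"yaw":0},{"grip":0.09,"x":0.113,"y":0.003,"z":0,"yaw":0},{"grip":0.09,"x":0.113,"y":0.003,"z":0,"yaw":0},{"grip":0.09,"x":0.113,"y":0.003,"z":0,"yaw":0}]' >/dev/null
python3 -m crank '[{"grip":0.09,"x":0.113,"y":0.003,"z":0,"yaw":0},{"grip":0.09,"x":0.113,"y":0.003,"z":0,"yaw":0},{"grip":0.09,"x":0.113,"y":0.003,"z":0,"yaw":0},{"grip":0.09,"x":0.113,"y":0.003,"z":0,"yaw":0},{"grip":0.09,"x":0.113,"y":0.003,"z":0,"yaw":0}]' >/dev/null
cat > tin.py <<'E'
from h import *
import pickle,sys
zt=float(sys.argv[2]) if len(sys.argv)>2 else 75.
c=camera_model('wrist');f=grab_frame('wrist');cv2.imwrite(f'pics/{sys.argv[1]}.png',f[:,:,::-1])
h=cv2.cvtColor(f,cv2.COLOR_RGB2HSV);m=cv2.inRange(h,np.array((0,0,130)),np.array((180,55,255)))|cv2.inRange(h,np.array((0,120,80)),np.array((6,255,255)))|cv2.inRange(h,np.array((174,120,80)),np.array((180,255,255)));m[300:]=0
m=cv2.morphologyEx(m,cv2.MORPH_OPEN,np.ones((3,3)))
for b in sorted(cv2.findContours(m,0,1)[0],key=cv2.contourArea)[::-1][:3]:
    q=np.array([ray('w',p,zt,c) for p in b[:,0].astype(float)],np.float32)
    if len(q)<6: continue
    e=cv2.fitEllipse(q);print('lid?',cv2.boundingRect(b),np.round(e[0],1),np.round(e[1],1),np.round(cv2.minEnclosingCircle(q)[0],1))
for b in blobs(f[:300],'red',30):
    q=np.array([ray('w',p,zt,c) for p in b[:,0].astype(float)],np.float32);r=cv2.minAreaRect(q);mm=cv2.moments(b)
    print('red',cv2.boundingRect(b),'at lid height',np.round(r[0],1),np.round(r[1],1),round(r[2],1))
E
python3 tin.py w9; python3 plan.py 1 367 -250 100 150
```

```text
lid? (288, 106, 64, 67) [ 363.7 -254.9] [57.5 58.3] [ 363.4 -255. ]
lid? (296, 279, 47, 21) [ 497.2 -326.3] [20.8 50.9] [ 499.6 -334. ]
lid? (10, 285, 47, 15) [ 350.3 -585.9] [15.7 51.6] [ 352.7 -592.3]
red (7, 286, 51, 14) at lid height [ 346.7 -590.4] [52.  14.5] 60.2
red (307, 106, 16, 33) at lid height [ 348.6 -250.2] [ 9.2 28. ] 73.4
red (0, 231, 14, 30) at lid height [ 297.3 -578. ] [12.7 30.9] 47.2
red (629, 253, 11, 23) at lid height [628.  -40.1] [ 9.8 24. ] 72.7
t 51.3 at [ 428.7 -287.2  295.6] rot [-180.     0.2  150.1] w 89.7 q6 -95.0 F [-0.2  0.1 -0.2]
x 0.072 y 0.001 z 0.196 yaw 0.001
```

```bash
T(){ python3 -c "from workcell import *;import numpy as np;s=state();print(s['time_s'],np.round(s['force'],1),np.round(s['ee_pos'],1),s['gripper_width'])"; }
python3 -m crank '[{"grip":0.091,"x":0.036,"y":-0.002,"z":0.02,"yaw":0},{"grip":0.091,"x":0.0725,"y":-0.005,"z":0.05,"yaw":0},{"grip":0.091,"x":0.0725,"y":-0.005,"z":0.09,"yaw":0},{"grip":0.091,"x":0.0725,"y":-0.005,"z":0.12,"yaw":0},{"grip":0.091,"x":0.0725,"y":-0.005,"z":0.14,"yaw":0}]' 30 >/dev/null;T
python3 -m crank '[{"grip":0.091,"x":0,"y":0,"z":0,"yaw":0},{"grip":0.091,"x":0,"y":0,"z":0,"yaw":0},{"grip":0.091,"x":0,"y":0,"z":0,"yaw":0},{"grip":0.091,"x":0,"y":0,"z":0,"yaw":0},{"grip":0.091,"x":0,"y":0,"z":0,"yaw":0}]' >/dev/null;T
python3 plan.py 1 363.6 -255 55 150
```

```text
51.7 [-0.3 -0.   0.3] [ 362.  -254.8  152. ] 90.80323361845022
52.1167 [ 0.  -0.  -1.1] [ 363.2 -255.9  156.2] 91.06209656711702
t 52.1 at [ 363.2 -255.9  156.2] rot [-180.     0.2  150. ] w 91.1 q6 -97.0 F [ 0.  -0.  -1.1]
x 0.000 y 0.001 z 0.101 yaw 0.000
```

```bash
T(){ python3 -c "from workcell import *;import numpy as np;s=state();print(s['time_s'],np.round(s['force'],1),np.round(s['ee_pos'],1),np.round(s['ee_rot'],1),s['gripper_width'],s['gripper_force'])"; }
python3 -m crank '[{"grip":0.091,"x":0,"y":0.001,"z":0.03,"yaw":0},{"grip":0.091,"x":0,"y":0.001,"z":0.06,"yaw":0},{"grip":0.091,"x":0,"y":0.001,"z":0.085,"yaw":0},{"grip":0.091,"x":0,"y":0.001,"z":0.1,"yaw":0},{"grip":0.091,"x":0,"y":0.001,"z":0.1,"yaw":0}]' 30 >/dev/null;T
python3 -m crank '[{"grip":0.06,"x":0,"y":0,"z":0,"yaw":0},{"grip":0.05,"x":0,"y":0,"z":0,"yaw":0},{"grip":0.05,"x":0,"y":0,"z":0,"yaw":0},{"grip":0.05,"x":0,"y":0,"z":0,"yaw":0},{"grip":0.05,"x":0,"y":0,"z":0,"yaw":0}]' >/dev/null;T
python3 -m crank '[{"grip":0.05,"x":0,"y":0,"z":0,"yaw":0},{"grip":0.05,"x":0,"y":0,"z":-0.01,"yaw":0},{"grip":0.05,"x":0,"y":0,"z":-0.03,"yaw":0},{"grip":0.05,"x":0,"y":0,"z":-0.06,"yaw":0},{"grip":0.05,"x":0,"y":0,"z":-0.1,"yaw":0}]' >/dev/null;T
python3 plan.py 5 561 -374 155 -13
```

```text
52.5333 [-0.6  1.1  0.4] [ 361.3 -253.4   53. ] [180.   -0.3 150. ] 90.5983551357748 0.0
52.95 [-0.1  0.5  0.3] [ 362.9 -254.6   55.7] [-1.8e+02  1.0e-01  1.5e+02] 60.99447008470368 0.3378298971801996
53.3667 [ 0.4 -0.9 -3.1] [ 360.5 -252.8  153.8] [180.   -0.4 150. ] 60.02013506578897 29.99967098236084
t 53.4 at [ 360.5 -252.8  153.8] rot [180.   -0.4 150. ] w 60.0 q6 -97.0 F [ 0.4 -0.9 -3.1]
x -0.047 y -0.001 z -0.000 yaw 0.569
x -0.040 y 0.024 z -0.000 yaw 0.569
x -0.020 y 0.042 z -0.000 yaw 0.569
x 0.005 y 0.047 z -0.000 yaw 0.569
x 0.030 y 0.036 z -0.000 yaw 0.569
```

```bash

python3 -m crank '[{"grip":0.05,"x":-0.009,"y":0,"z":0,"yaw":0.114},{"grip":0.05,"x":-0.019,"y":0,"z":0,"yaw":0.228},{"grip":0.05,"x":-0.028,"y":-0.001,"z":0,"yaw":0.341},{"grip":0.05,"x":-0.038,"y":-0.001,"z":0,"yaw":0.455},{"grip":0.05,"x":-0.047,"y":-0.001,"z":0,"yaw":0.569}]' >/dev/null
python3 -m crank '[{"grip":0.05,"x":-0.008,"y":0.005,"z":0,"yaw":0.114},{"grip":0.05,"x":-0.016,"y":0.01,"z":0,"yaw":0.228},{"grip":0.05,"x":-0.024,"y":0.014,"z":0,"yaw":0.341},{"grip":0.05,"x":-0.032,"y":0.019,"z":0,"yaw":0.455},{"grip":0.05,"x":-0.04,"y":0.024,"z":0,"yaw":0.569}]' >/dev/null
python3 -m crank '[{"grip":0.05,"x":-0.004,"y":0.008,"z":0,"yaw":0.114},{"grip":0.05,"x":-0.008,"y":0.017,"z":0,"yaw":0.228},{"grip":0.05,"x":-0.012,"y":0.025,"z":0,"yaw":0.341},{"grip":0.05,"x":-0.016,"y":0.034,"z":0,"yaw":0.455},{"grip":0.05,"x":-0.02,"y":0.042,"z":0,"yaw":0.569}]' >/dev/null
python3 -m crank '[{"grip":0.05,"x":0.001,"y":0.009,"z":0,"yaw":0.114},{"grip":0.05,"x":0.002,"y":0.019,"z":0,"yaw":0.228},{"grip":0.05,"x":0.003,"y":0.028,"z":0,"yaw":0.341},{"grip":0.05,"x":0.004,"y":0.038,"z":0,"yaw":0.455},{"grip":0.05,"x":0.005,"y":0.047,"z":0,"yaw":0.569}]' >/dev/null
python3 -m crank '[{"grip":0.05,"x":0.006,"y":0.007,"z":0,"yaw":0.114},{"grip":0.05,"x":0.012,"y":0.014,"z":0,"yaw":0.228},{"grip":0.05,"x":0.018,"y":0.022,"z":0,"yaw":0.341},{"grip":0.05,"x":0.024,"y":0.029,"z":0,"yaw":0.455},{"grip":0.05,"x":0.03,"y":0.036,"z":0,"yaw":0.569}]' >/dev/null
python3 -m crank '[{"grip":0.05,"x":0,"y":0,"z":0,"yaw":0},{"grip":0.05,"x":0,"y":0,"z":0,"yaw":0},{"grip":0.05,"x":0,"y":0,"z":0,"yaw":0},{"grip":0.05,"x":0,"y":0,"z":0,"yaw":0},{"grip":0.05,"x":0,"y":0,"z":0,"yaw":0}]' >/dev/null
python3 plan.py 1 561 -374 61 -13
python3 - <<'E'
from h import *
f=grab_frame('side');s=state();u=proj('side',[590,-374,120]);print('held mark side px',np.round(u))
for b in blobs(f,'red',15,[int(u[0]-50),int(u[1]-60),int(u[0]+50),int(u[1]+60)]): print(cv2.boundingRect(b))
E
```

```text
t 55.9 at [ 562.4 -375.2  154.9] rot [-180.    0.  -13.] w 59.3 q6 68.0 F [-0.6  0.3 -3. ]
x -0.002 y -0.001 z 0.094 yaw 0.001
held mark side px [356. 144.]
```

```bash
T(){ python3 -c "from workcell import *;import numpy as np;s=state();print(s['time_s'],np.round(s['force'],1),np.round(s['ee_pos'],1),np.round(s['ee_rot'],1),s['gripper_width'])"; }
python3 -m crank '[{"grip":0.05,"x":-0.001,"y":-0.001,"z":0.025,"yaw":0},{"grip":0.05,"x":-0.001,"y":-0.001,"z":0.05,"yaw":0},{"grip":0.05,"x":-0.001,"y":-0.001,"z":0.07,"yaw":0},{"grip":0.05,"x":-0.001,"y":-0.001,"z":0.083,"yaw":0},{"grip":0.05,"x":-0.001,"y":-0.001,"z":0.088,"yaw":0}]' >/dev/null;T
python3 -m crank '[{"grip":0.05,"x":0,"y":0,"z":0.002,"yaw":0},{"grip":0.05,"x":0,"y":0,"z":0.004,"yaw":0},{"grip":0.05,"x":0,"y":0,"z":0.005,"yaw":0},{"grip":0.05,"x":0,"y":0,"z":0.006,"yaw":0},{"grip":0.05,"x":0,"y":0,"z":0.006,"yaw":0}]' >/dev/null;T
```

```text
56.3333 [ 0.   1.1 -2.4] [ 560.6 -373.3   64.3] [-179.9    0.2  -13. ] 59.58816657137031
56.75 [ 0.2 -0.6 -2.7] [ 562.4 -374.6   61.6] [ 1.8e+02 -1.0e-01 -1.3e+01] 59.56185676154271
```

Not touching yet; lower in 1 mm steps until the force shows contact.

```bash
T(){ python3 -c "from workcell import *;import numpy as np;s=state();print(s['time_s'],np.round(s['force'],1),np.round(s['ee_pos'],1))"; }
python3 -m crank '[{"grip":0.05,"x":0,"y":0,"z":0.0005,"yaw":0},{"grip":0.05,"x":0,"y":0,"z":0.001,"yaw":0},{"grip":0.05,"x":0,"y":0,"z":0.0015,"yaw":0},{"grip":0.05,"x":0,"y":0,"z":0.0015,"yaw":0},{"grip":0.05,"x":0,"y":0,"z":0.0015,"yaw":0}]' >/dev/null;T
python3 -m crank '[{"grip":0.07,"x":0,"y":0,"z":0,"yaw":0},{"grip":0.085,"x":0,"y":0,"z":0,"yaw":0},{"grip":0.09,"x":0,"y":0,"z":0,"yaw":0},{"grip":0.09,"x":0,"y":0,"z":0,"yaw":0},{"grip":0.09,"x":0,"y":0,"z":0,"yaw":0}]' >/dev/null;T
python3 -m crank '[{"grip":0.09,"x":0,"y":0,"z":-0.02,"yaw":0},{"grip":0.09,"x":0,"y":0,"z":-0.05,"yaw":0},{"grip":0.09,"x":0,"y":0,"z":-0.09,"yaw":0},{"grip":0.09,"x":0,"y":0,"z":-0.13,"yaw":0},{"grip":0.09,"x":0,"y":0,"z":-0.17,"yaw":0}]' >/dev/null
python3 -m crank '[{"grip":0.09,"x":-0.03,"y":0,"z":-0.04,"yaw":0},{"grip":0.09,"x":-0.06,"y":0,"z":-0.065,"yaw":0},{"grip":0.09,"x":-0.08,"y":0,"z":-0.065,"yaw":0},{"grip":0.09,"x":-0.08,"y":0,"z":-0.065,"yaw":0},{"grip":0.09,"x":-0.08,"y":0,"z":-0.065,"yaw":0}]' >/dev/null
python3 tin.py w10 80; T
```

```text
57.1667 [ 0.7 -0.6  0.8] [ 562.3 -374.4   59.8]
57.5833 [-0.1 -0.1  0.5] [ 562.1 -374.3   59.3]
lid? (257, 25, 118, 162) [ 580.4 -374.3] [ 93.2 144.9] [ 581.3 -374.2]
lid? (558, 227, 82, 73) [ 372.4 -618. ] [78.3 94.1] [ 367.7 -616. ]
lid? (623, 0, 17, 70) [ 594.4 -650.4] [10.5 71.9] [ 579.6 -649.3]
red (559, 231, 81, 69) at lid height [ 367.9 -613.9] [78.2 77.6] 89.4
red (312, 98, 16, 33) at lid height [ 577.2 -374.9] [ 8.2 27. ] 89.8
58.4667 [ 0.3 -0.3 -0.2] [ 484.1 -356.3  294.3]
```

The tin stands on the pad at about (561.5,−374.9) with its stripe at −0.2°. A last numeric check of the drivers and cup, then hand in.

```bash
python3 ang.py red '[600,-50,160]'|tail -1; python3 ang.py orange '[613,-119,160]'|tail -1; python3 ang.py yellow '[625,-188,160]'|tail -1
python3 - <<'E'
from h import *
a=cv2.imread('pics/sc10.png')[310:390,425:520].astype(int);b=grab_frame('scene')[310:390,425:520,::-1].astype(int)
print('cup/mat change since placing',np.abs(a-b).mean())
print(job_done())
E
```

```text
top [609. -49. 162.] bottom [604. -49. 107.] L 56.0 below horizontal 85.0
top [ 622. -117.  164.] bottom [ 615. -119.  106.] L 59.0 below horizontal 83.0
top [ 643. -212.  148.] bottom [ 647. -263.   86.] L 80.0 below horizontal 50.0
cup/mat change since placing 4.9340789473684215
the job is handed in; nothing more can be done
None
```

I handed the job in at about 58 s; no verdict came back. The six nuts I could count are in the blue bin. The empty cup stands on the cork mat, and the tin is on the pad with its mark within about a degree of the window. All three drivers stood blade down in pockets of their own. My last check confirmed red and orange, but its yellow reading was wrong (probably it picked up the tin), so yellow rests on a good reading just after I placed it.

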